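# Lock down the glaze tray and sort the jars by weight

### The arm

A 6-joint arm with a two-finger parallel gripper is mounted at the origin on the work surface. World frame = base frame: x ahead of the robot, y to its left, z up, the work surface at z = 0. Lengths are in mm, angles in rad, forces in N, time in s.
With the tool pointing down it reaches from about 350 to 875 mm from the base axis. Payload 4.2 kg.
Tool frame: the origin (TCP) lies between the finger pads; the fingertips stand 11 mm ahead of it and the grasp point (between the pads) lies 8 mm behind it; z points along the fingers, y is the direction in which the jaws open and shut (so a half turn about z gives the same grasp; the last joint's range is limited). The gripper opens to 85 mm and grips with 20 to 120 N. Pads are 22 mm wide; open, the fingers measure 114 mm over their backs; the gripper's body (76 mm by 85 mm) begins 54 mm behind the grasp point. The pads swing forward as they close: fully open they stand 13 mm farther back than shut.
Start: joints at [-0.93, 0.385, 0.008, 0, -1.194, -0.259], TCP at [232.883, -579.97, 242.312] pointing down, gripper open.
Joint ranges: [-3.14, 3.14], [-1.21, 2.06], [-1.07, 1.41], [-3.16, 2.05], [-2.99, -0.16], [-3.1, 3.1]. Speed limits (rad/s): [2.79, 2.79, 3.14, 3.14, 3.14, 3.14].

### API

Orientations are given as a unit quaternion [x, y, z, w].
In Python, from bench import * gives the robot as it stands.
- The arm moves only by the tool servo_tool, never from a script. Its argument "rows" is a list of rows, each a list of 7 numbers: the opening, from 0 (shut) to 1 (fully open), then the shift along the tool's x, y, z in cm, then the turn, a rotation vector about the tool's x, y, z in degrees. A call has 1 to 12 rows; each row shifts and turns the commanded pose from where the row before left it, along the tool's axes as they then stand; what a row does not reach is not made up. A row lasts 1/10 s, in which the tool goes at most 50 mm and 8.59 degrees, less where a joint would pass 70% of its speed; a pose out of reach is approached as far as the arm can. A call is refused whole if a number of a shift passes 5 or a number of a turn 8.59, either way. A call with a gripper value outside its range is refused whole. The fingers move at their own pace and stop on an object; the grip force is fixed at half the most. Time passes only in rows, so rows that do not move let the fingers close. It gives the time, the measured TCP pose, the force and the opening at its end, in the units of the state.
- read_state(): the state, without advancing time (a new reading comes with each control period).
- get_image(name): name is "side" or "top" or "wrist"; returns a dict with "image" (480x640x3 uint8, red, green, blue), "mtx" (3x3 intrinsics, pixels), "extrinsics" (4x4, takes a point from camera to world coordinates). Camera axes: x right, y up, looking along -z (the intrinsics and any distortion apply to the point x, -y, -z); pixel columns grow to the right and rows downward; lengths in mm; the calibration is good to about 2 mm. A picture is of the moment at which its call begins. There is no depth.
- job_done(): hands the job in, once; it reports no verdict.
The state is a dict: "clock": time; "joints": joint angles; "joint_vel": joint speeds; "joint_efforts": joint torques, N m; "position": TCP position; "ee_rot": TCP orientation; "contact_force": force on the tool from outside, world axes, zero at the start; "wrist_torque": the same for the moment, N m; "gripper_width": finger opening in mm.
Only numpy, scipy, OpenCV 4.12 (cv2) and the standard library are available. Lean on these libraries where they do the work, as an engineer would, in place of code of your own. Each camera call takes 0.05 s, during which the arm holds its last target. There are 200 camera calls.

### The job

First fasten the blue tray to its deck: drop one orange-handled anchor through the slotted lug at each end and give each a quarter turn so that its foot locks crossways under the slot. Then lift each of the identical sealed glaze jars to feel whether it is full or empty, and stand the full ones upright in the blue tray and the empty ones upright in the grey tray. Leave the pumpkin, the roller and the clay knife where they are.

Things in the scene. Friction and masses are not known exactly. Their poses are not given: they have to be found in the camera images.
- blue_tray: loose blue open tray (0.9 kg) standing on the deck between two cleats, for the FULL jars; 90 mm along x, 230 mm along y, walls 5 mm thick and 29 mm high, floor 5 mm thick, with a flat lug 60 mm long and 5 mm thick at each y end that carries the slot; origin at the centre of its underside
- blue_floor (a point): centre of the blue tray's inner floor, 35 mm above the bench; the clear floor is 80 mm along x and 220 mm along y; its walls rise 24 mm above the floor
- slot_a (a point): centre of the slot near the deck's +y end, on the deck's top (30 mm above the bench). Slot 56 mm long along the point's x, 20 mm wide along its y; the tray's lug on top (5 mm thick, top 35 mm above the bench) has the same slot. The deck's top plate is 6 mm thick over a hollow where the anchor's foot turns freely either way, with no end stop
- slot_b (a point): the same at the deck's -y end. An anchor seated in a lug rests its collar on the lug, its origin 16.5 mm below this point, with 3 mm of play each side across the slot and 5 mm at each end; either anchor may go in either slot
- grey_floor (a point): centre of the inner floor of the fixed grey open tray for the EMPTY jars, 5 mm above the bench; clear floor 220 mm along the point's x and 80 mm along its y; walls 5 mm thick rise 24 mm above the floor
- caddy: fixed wooden block 170 x 90 x 24 mm with two through slots (58 mm along its y, 22 mm along its x) at 40 mm either side of its centre along x, in which the anchors start; origin at the centre of its underside
- anchor_1: steel quarter-turn anchor (T-nut), 62 mm high, 90 g; origin under its foot's centre, z up, x along the foot. Foot 46 x 14 x 8 mm; neck 12 mm across; collar 36 mm across, 21.5 to 26.5 mm above the origin; orange grip bar parallel to the foot, 48 mm along x, 14 mm thick, 26.5 to 62 mm above the origin
- anchor_2: the second anchor, the same as anchor_1. Both start upright in the caddy, hanging by their collars on the caddy's top
- jar_a: sealed squat white glaze jar with a terracotta band and black lid, standing; body 60 mm across, 50 mm high; lid 57 mm across; 65 mm high in all; origin at the centre of its underside, z up. All jars look alike; a full one weighs 255 to 345 g, an empty one 60 to 80 g: lift to tell. Three or four jars are present (None from the start: absent)
- jar_b: another jar that looks the same as jar_a (full or empty: lift to find out); None from the start if absent
- jar_c: another jar that looks the same as jar_a (full or empty: lift to find out); None from the start if absent
- jar_d: another jar that looks the same as jar_a (full or empty: lift to find out); None from the start if absent
- jar_e: another jar that looks the same as jar_a (full or empty: lift to find out); None from the start if absent
- pumpkin: bystander: glazed orange ceramic pumpkin with a green stem, 92 mm across, 110 mm high; origin under its centre; leave alone
- roller: bystander: small wooden hand roller, roll 90 mm long and 34 mm across at its origin, handle reaching 150 mm along its -x; leave alone
- clay_knife: bystander: clay knife 195 mm long and 20 mm wide, lying along its x; leave alone
There are look-alikes about, which are no part of the job. What is shaped like the anchor_1 but purple or turquoise is not meant.

How it is judged:
By the outcome, as a careful person would: the job done as asked, in the order asked, and still so for the second after the job is handed in, with the robot touching nothing.
Of jar_a, jar_b, jar_c, jar_d, jar_e only 3 to 4 are there at a start; the rules pass over those that are not, and their reading is None.
At some moment in a run one of jar_a, jar_b, jar_c, jar_d, jar_e may be knocked a few centimetres aside while the robot is not near it.
It also fails if it takes over 208 s, if anything falls off the work surface, if the arm or the gripper's body presses on something with over 40 N, if the wrist force passes 120 N, or if a joint passes its speed limit or range.

## Working session

There is one attempt and no reset: what is moved stays moved. The work goes in short steps, Python scripts to look and compute and a tool call to move; the robot and the scene stay as the last step left them, time stands still between calls to the robot, and variables do not carry over. Pictures are saved under pics/ and viewed, about 12 in all and at most 16, crops included, and the job is handed in when it is done.

Besides the shell and the picture viewer there is one more tool, called after "Emit:" by a JSON object that holds its "fn" and its "kwargs", one argument or row to a line. servo_tool: Moves the arm, as the interface text tells. Its arguments: {"type":"object","properties":{"rows":{"type":"array","items":{"type":"array","items":{"type":"number"}}}},"required":["rows"]}

```bash
ls; mkdir -p pics
python3 - <<'E'
from bench import *
import cv2
s=read_state();print(s)
for n in ["top","side"]:
    d=get_image(n);cv2.imwrite(f"pics/{n}0.png",d["image"][:,:,::-1]);print(n,d["mtx"].tolist(),d["extrinsics"].round(3).tolist(),[k for k in d])
E
```

```text
pics
{'clock': 0.0, 'joints': array([-9.30416585e-01,  3.85539449e-01,  6.61298885e-03, -4.98563049e-04,
       -1.19398859e+00, -2.58581028e-01]), 'joint_vel': array([-0.00022174,  0.00255027,  0.00046263,  0.00119031,  0.0012521 ,
        0.00104624]), 'joint_efforts': array([-7.33172928e-04, -3.92285657e+01,  1.88405514e+01,  4.18616652e+00,
       -4.66080179e-03, -3.16801412e-06]), 'position': array([ 232.66513851, -579.47116403,  241.22692147]), 'ee_rot': array([-1.89651579e-01,  9.81850856e-01,  1.05480851e-03, -2.51607556e-04]), 'contact_force': array([-0.98097348,  0.27611824, -0.09009608]), 'wrist_torque': array([ 0.02434918, -0.03536009,  0.00124568]), 'gripper_width': 85.42944089639646}
top [[554.434572953373, 0.0, 311.06254222632265], [0.0, 554.434572953373, 236.69774373665518], [0.0, 0.0, 1.0]] [[0.019, 0.991, -0.135, 286.875], [-1.0, 0.02, 0.006, -59.586], [0.008, 0.135, 0.991, 1442.637], [0.0, 0.0, 0.0, 1.0]] ['image', 'mtx', 'extrinsics']
side [[539.6893422067405, 0.0, 316.3929355497734], [0.0, 539.6893422067405, 240.9044626328868], [0.0, 0.0, 1.0]] [[0.992, 0.066, -0.111, 325.438], [-0.129, 0.532, -0.837, -1175.761], [0.004, 0.844, 0.536, 771.491], [0.0, 0.0, 0.0, 1.0]] ['image', 'mtx', 'extrinsics']
```

View pics/top0.png

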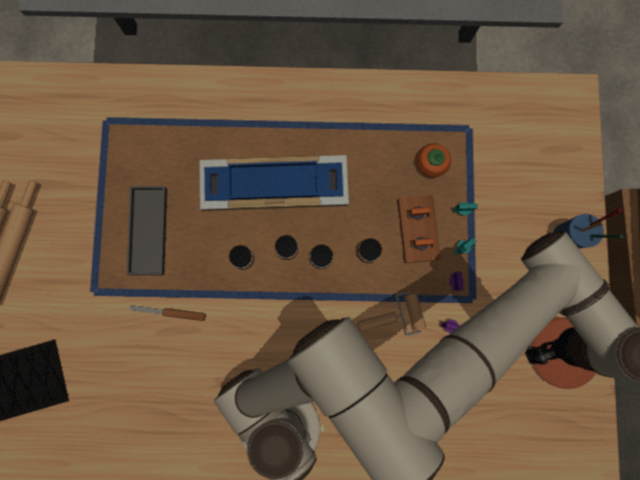

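View pics/side0.png

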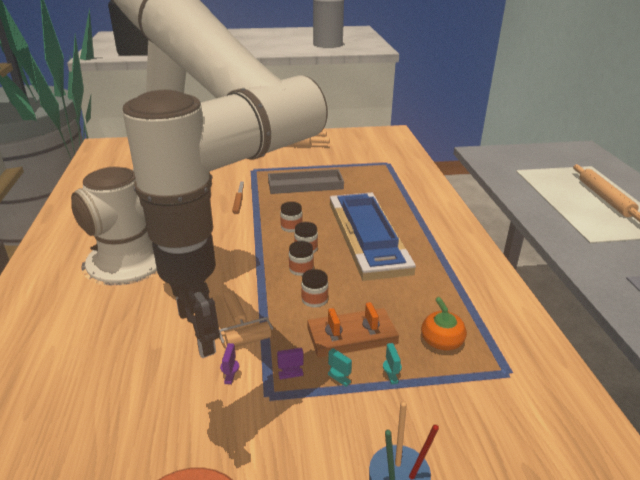

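```bash
cat > h.py <<'E'
from bench import *
import numpy as np, cv2
from scipy.spatial.transform import Rotation as R
def pt(d,u,v,z):
    K=d["mtx"];E=d["extrinsics"]
    r=E[:3,:3]@np.array([(u-K[0,2])/K[0,0],-(v-K[1,2])/K[1,1],-1.]);o=E[:3,3]
    return o+r*(z-o[2])/r[2]
def px(d,p):
    K=d["mtx"];E=d["extrinsics"];c=E[:3,:3].T@(np.asarray(p,float)-E[:3,3]);
    return K[0,2]-K[0,0]*c[0]/c[2],K[1,2]+K[1,1]*c[1]/c[2]
def blobs(d,lo,hi,amin=30,roi=None):
    m=cv2.inRange(cv2.cvtColor(d["image"],cv2.COLOR_RGB2HSV),lo,hi)
    if roi: k=np.zeros_like(m);k[roi[1]:roi[3],roi[0]:roi[2]]=1;m*=k
    return [c for c in cv2.findContours(m,cv2.RETR_EXTERNAL,cv2.CHAIN_APPROX_NONE)[0] if cv2.contourArea(c)>amin]
def rect(d,c,z):
    "min-area rect of contour cast on plane z: centre, sizes, direction of long side deg"
    p=np.array([pt(d,u,v,z)[:2] for u,v in c[:,0]],np.float32)
    b=cv2.boxPoints(cv2.minAreaRect(p));e=[b[1]-b[0],b[2]-b[1]];e.sort(key=np.linalg.norm)
    return b.mean(0).round(1),[round(float(np.linalg.norm(x)),1) for x in e],round(float(np.degrees(np.arctan2(e[1][1],e[1][0])))%180,1)
def st():
    s=read_state();r=R.from_quat(s["ee_rot"]).as_matrix()
    print("t",round(s["clock"],2),"tcp",s["position"].round(1),"yawx",round(np.degrees(np.arctan2(r[1,0],r[0,0])),1),"tilt",(r[:2,2]*57.3).round(2),"F",s["contact_force"].round(2),"w",round(s["gripper_width"],1),"j6",round(s["joints"][5],2))
    return s,r
def to(x,y,z,yawx=None):
    "turn about tool z to get tool x at world angle yawx, then shift in tool cm"
    s,r=st();dt=0
    if yawx is not None:
        cur=np.degrees(np.arctan2(r[1,0],r[0,0]));dt=-((yawx-cur+180)%360-180)
        r=r@R.from_rotvec([0,0,np.radians(dt)]).as_matrix()
    print("turn z",round(dt,2),"shift cm",(r.T@(np.array([x,y,z])-s["position"])/10).round(2))
def save(d,n,box=None,f=1):
    im=d["image"][:,:,::-1]
    if box: im=im[box[1]:box[3],box[0]:box[2]]
    cv2.imwrite("pics/"+n,cv2.resize(im,None,fx=f,fy=f,interpolation=cv2.INTER_CUBIC))
E
python3 - <<'E'
from h import *
d=get_image("top")
for n,lo,hi,z in [("orange",(4,170,120),(14,255,255),64),("blue",(105,120,40),(125,255,255),45),("black",(0,0,0),(179,255,40),65)]:
    for c in blobs(d,lo,hi,40):
        (u,v),(w,h),_=cv2.minAreaRect(c)
        if v<300 and u<500: print(n,int(u),int(v),cv2.contourArea(c),rect(d,c,z))
for u,v in [(213,183),(333,179)]: print("slot",pt(d,u,v,35))
for u,v in [(240,257),(286,246),(320,256),(370,250)]: print("lid",pt(d,u,v,65))
for u,v in [(131,188),(165,188),(163,274),(130,274)]: print("grey",pt(d,u,v,29))
for u,v in [(400,198),(434,196),(438,261),(406,263)]: print("caddy",pt(d,u,v,24))
save(d,"topcrop.png",(110,140,480,340),2.1)
E
```

```text
orange 424 241 54.0 (array([ 468.5, -352.4], dtype=float32), [10.3, 43.5], 95.9)
orange 420 210 50.5 (array([ 547.8, -343. ], dtype=float32), [10.2, 43.5], 97.0)
orange 435 158 545.5 (array([ 684.8, -382.4], dtype=float32), [68.6, 69.6], 91.2)
blue 432 298 42.0 (array([ 328.1, -375.3], dtype=float32), [10.0, 58.1], 91.1)
blue 464 297 41.0 (array([ 331.8, -456.4], dtype=float32), [28.7, 59.4], 117.1)
blue 273 180 4385.0 (array([622.7,  32.9], dtype=float32), [91.1, 351.3], 93.3)
black 455 281 50.0 (array([ 370.6, -429. ], dtype=float32), [9.6, 45.0], 6.3)
black 240 256 319.5 (array([422.4, 108.9], dtype=float32), [49.8, 50.3], 2.0)
black 321 255 322.0 (array([428.9, -93.1], dtype=float32), [50.0, 50.2], 1.1)
black 369 249 330.0 (array([ 446.5, -214.2], dtype=float32), [51.1, 51.9], 135.8)
black 286 246 314.5 (array([449.8,  -5.1], dtype=float32), [50.1, 50.4], 1.3)
black 131 229 74.5 (array([484.5, 384. ], dtype=float32), [7.4, 210.3], 0.2)
black 290 27 1815.5 (array([1031. ,   -4.8], dtype=float32), [59.6, 1419.9], 90.0)
slot [613.82060409 189.40054863  35.        ]
slot [ 631.08563001 -121.61555146   35.        ]
lid [419.77519697 108.76597724  65.        ]
lid [449.70604132  -5.13058799  65.        ]
lid [426.3041382  -90.59581298  65.        ]
lid [ 443.90471458 -215.42161772   65.        ]
grey [597.4124418  402.50495925  29.        ]
grey [599.28256379 314.41104751  29.        ]
grey [375.88896571 307.245542    29.        ]
grey [374.22137921 390.96777633  29.        ]
caddy [ 586.7396042  -297.75020105   24.        ]
caddy [ 593.94091864 -386.71803893   24.        ]
caddy [ 423.66517448 -395.21900593   24.        ]
caddy [ 416.8508567  -312.79424607   24.        ]
```

View pics/topcrop.png

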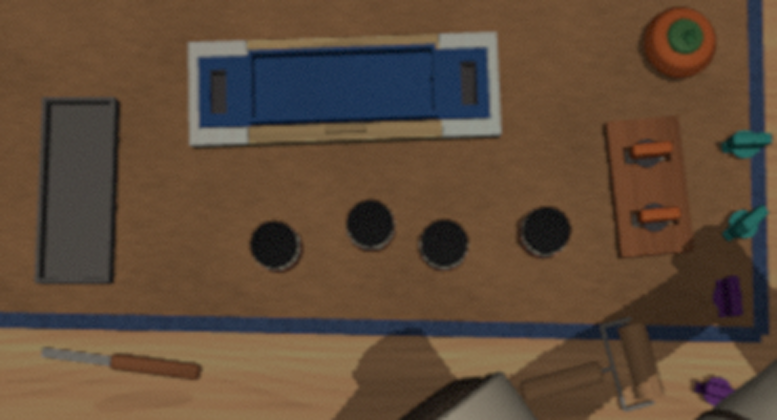

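```bash
python3 -c "
from h import *
to(508,-348,220,-83.5)"
```

```text
t 0.15 tcp [ 232.7 -579.6  241.5] yawx -158.1 tilt [-0.04  0.09] F [ 0.02 -0.04 -0.15] w 85.4 j6 -0.26
turn z -74.63 shift cm [-19.89 -29.98   2.16]
```

Emit:
{"fn": "servo_tool", "kwargs": {
  "rows": [
    [0.5,0,0,0,0,0,-8.3],
    [0.5,0,0,0,0,0,-8.3],
    [0.5,0,0,0,0,0,-8.3],
    [0.5,0,0,0,0,0,-8.3],
    [0.5,0,0,0,0,0,-8.3],
    [0.5,0,0,0,0,0,-8.3],
    [0.5,0,0,0,0,0,-8.3],
    [0.5,0,0,0,0,0,-8.3],
    [0.5,0,0,0,0,0,-8.2]
  ]
}}

```text
clock: 1.05
position: [232.8, -579.7, 241.8]
ee_rot: [0.748, -0.664, -0.0, -0.0]
contact_force: [-1.1, -0.6, 0.3]
gripper_width: 42.2
```

```bash
python3 -c "
from h import *
to(508,-348,220,-83.5)"
```

```text
t 1.05 tcp [ 232.8 -579.7  241.8] yawx -83.2 tilt [-0.02  0.05] F [-1.06 -0.55  0.27] w 42.2 j6 1.05
turn z 0.31 shift cm [-19.91 -29.97   2.19]
```

Emit:
{"fn": "servo_tool", "kwargs": {
  "rows": [
    [0.5,-2,-3,0.2,0,0,0.3],
    [0.5,-2,-3,0.2,0,0,0],
    [0.5,-2,-3,0.2,0,0,0],
    [0.5,-2,-3,0.2,0,0,0],
    [0.5,-2,-3,0.2,0,0,0],
    [0.5,-2,-3,0.2,0,0,0],
    [0.5,-2,-3,0.2,0,0,0],
    [0.5,-2,-3,0.2,0,0,0],
    [0.5,-2,-3,0.2,0,0,0],
    [0.5,-2,-3,0.4,0,0,0],
    [0.5,0,0,0,0,0,0]
  ]
}}

```text
clock: 2.15
position: [512.0, -346.0, 219.0]
ee_rot: [0.746, -0.666, -0.001, -0.0]
contact_force: [-0.0, -0.5, -0.6]
gripper_width: 42.8
```

Run:
```python
from h import *
d=get_image("wrist");st();save(d,"w1.png")
print(d["extrinsics"].round(2))
for c in blobs(d,(4,150,90),(16,255,255),300):
    (u,v),s,_=cv2.minAreaRect(c);print(int(u),int(v),cv2.contourArea(c),rect(d,c,64.5))
t=get_image("top")
for c in blobs(t,(4,150,100),(16,255,255),40):
    (u,v),s,_=cv2.minAreaRect(c);print("top",int(u),int(v),cv2.contourArea(c),rect(t,c,64.5))
```

```text
t 2.2 tcp [ 510.6 -347.1  219.3] yawx -83.6 tilt [-0.09  0.05] F [-1.13 -0.16 -0.17] w 42.8 j6 0.45
[[-9.9000e-01  1.1000e-01  4.0000e-02  5.2069e+02]
 [-1.1000e-01 -9.4000e-01 -3.2000e-01 -4.2800e+02]
 [ 0.0000e+00 -3.3000e-01  9.5000e-01  3.5071e+02]
 [ 0.0000e+00  0.0000e+00  0.0000e+00  1.0000e+00]]
368 441 718.0 (array([ 450.9, -154.5], dtype=float32), [28.1, 45.7], 26.5)
379 210 1639.0 (array([ 471.8, -354.7], dtype=float32), [17.8, 52.2], 96.0)
268 210 1607.5 (array([ 548. , -346.1], dtype=float32), [17.7, 52.2], 96.4)
79 123 13460.0 (array([ 674.2, -389.9], dtype=float32), [81.3, 86.3], 164.8)
top 566 353 3594.0 (array([ 200.9, -697.1], dtype=float32), [162.2, 168.7], 178.0)
top 433 252 45.0 (array([ 442.2, -375.9], dtype=float32), [15.0, 35.4], 179.4)
top 429 238 55.5 (array([ 476. , -363.3], dtype=float32), [22.8, 30.2], 91.2)
top 416 245 227.5 (array([ 457.2, -330.1], dtype=float32), [58.8, 72.7], 10.6)
top 423 229 50.5 (array([ 500., -350.], dtype=float32), [22.7, 35.8], 179.6)
```

View pics/w1.png

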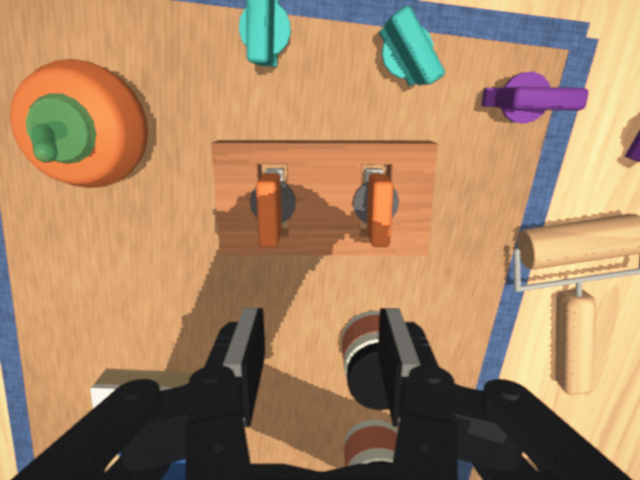

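```bash
python3 -c "
from h import *
to(549.5,-344,45,-83.8)"
```

```text
t 2.25 tcp [ 509.8 -348.   219.6] yawx -83.7 tilt [-0.08  0.03] F [-0.01 -0.13  0.2 ] w 42.6 j6 0.45
turn z 0.07 shift cm [ 0.05 -4.02 17.46]
```

Emit:
{"fn": "servo_tool", "kwargs": {
  "rows": [
    [0.5,0,-2,3,0,0,0],
    [0.5,0,-2,3,0,0,0],
    [0.5,0,0,3,0,0,0],
    [0.5,0,0,3,0,0,0],
    [0.5,0,0,3,0,0,0],
    [0.5,0,0,1.5,0,0,0],
    [0.5,0,0,1,0,0,0],
    [0.5,0,0,0,0,0,0],
    [0.5,0,0,0,0,0,0]
  ]
}}

```text
clock: 3.15
position: [550.0, -345.1, 46.6]
ee_rot: [0.744, -0.668, 0.001, -0.0]
contact_force: [-0.0, 0.2, 0.6]
gripper_width: 42.7
```

Run:
```python
from h import *
to(549.5,-344,45,-83.8)
d=get_image("wrist");save(d,"w2.png")
```

```text
t 3.15 tcp [ 550.  -345.1   46.6] yawx -83.8 tilt [ 0.11 -0.06] F [-0.03  0.21  0.62] w 42.7 j6 0.42
turn z -0.02 shift cm [-0.11  0.04  0.16]
```

View pics/w2.png

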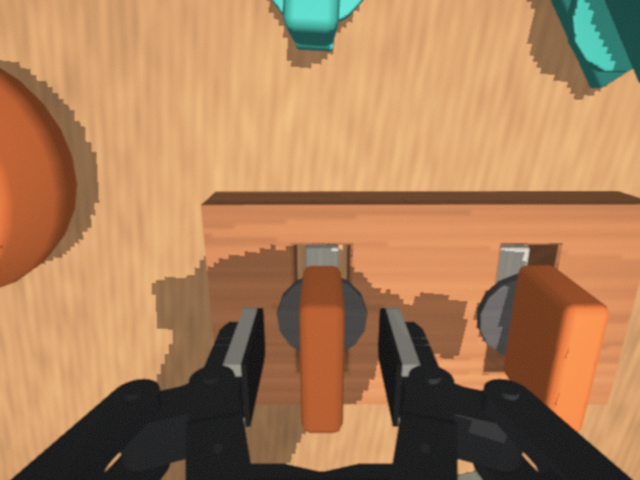

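Emit:
{"fn": "servo_tool", "kwargs": {
  "rows": [
    [0,-0.1,0,0.1,0,0,0],
    [0,0,0,0,0,0,0],
    [0,0,0,0,0,0,0],
    [0,0,0,0,0,0,0],
    [0,0,0,0,0,0,0],
    [0,0,0,0,0,0,0],
    [0,0,0,-3,0,0,0],
    [0,0,0,-4,0,0,0],
    [0,0,0,-4,0,0,0],
    [0,0,0,-4,0,0,0],
    [0,0,0,0,0,0,0]
  ]
}}

```text
clock: 4.3
position: [552.0, -345.0, 201.1]
ee_rot: [0.744, -0.668, 0.006, -0.002]
contact_force: [1.7, -0.1, -0.2]
gripper_width: 13.1
```

Run:
```python
from h import *
d=get_image("wrist");save(d,"w3.png")
to(628,-60,200,3.3)
```

```text
t 4.35 tcp [ 550.4 -343.9  197.5] yawx -83.8 tilt [ 0.36 -0.12] F [-0.09  0.59 -1.81] w 12.9 j6 0.42
turn z -87.13 shift cm [  9.38 -27.9   -0.27]
```

View pics/w3.png

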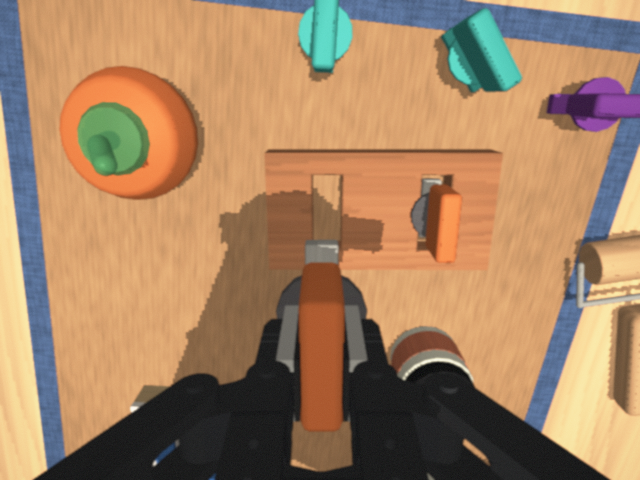

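Emit:
{"fn": "servo_tool", "kwargs": {
  "rows": [
    [0,0,0,-0.5,0,0,-8.3],
    [0,0,0,-0.5,0,0,-8.3],
    [0,0,0,-0.5,0,0,-8.3],
    [0,0,0,-0.5,0,0,-8.3],
    [0,0,0,-0.5,0,0,-8.3],
    [0,0,0,-0.5,0,0,-8.3],
    [0,0,0,0,0,0,-8.3],
    [0,0,0,0,0,0,-8.3],
    [0,0,0,0,0,0,-8.3],
    [0,0,0,0,0,0,-8.3],
    [0,0,0,0,0,0,-4.1],
    [0,0,0,0,0,0,0]
  ]
}}

```text
clock: 5.55
position: [548.3, -343.0, 222.0]
ee_rot: [1.0, 0.028, -0.002, -0.001]
contact_force: [0.7, 0.5, -1.1]
gripper_width: 13.3
```

Run:
```python
from h import *
to(560,34,230,3.3)
```

```text
t 5.55 tcp [ 548.3 -343.   222. ] yawx 3.2 tilt [-0.2   0.11] F [ 0.67  0.51 -1.08] w 13.3 j6 1.94
turn z -0.06 shift cm [  3.33 -37.57  -0.73]
```

Emit:
{"fn": "servo_tool", "kwargs": {
  "rows": [
    [0,0.3,-3.5,-0.1,0,0,0],
    [0,0.3,-3.5,-0.1,0,0,0],
    [0,0.3,-3.5,-0.1,0,0,0],
    [0,0.3,-3.5,-0.1,0,0,0],
    [0,0.3,-3.5,-0.1,0,0,0],
    [0,0.3,-3.5,-0.1,0,0,0],
    [0,0.3,-3.5,-0.1,0,0,0],
    [0,0.3,-3.5,0,0,0,0],
    [0,0.3,-3.5,0,0,0,0],
    [0,0.3,-3.5,0,0,0,0],
    [0,0.3,-2.6,0,0,0,0],
    [0,0,0,0,0,0,0]
  ]
}}

```text
clock: 6.75
position: [560.3, 36.5, 230.1]
ee_rot: [1.0, 0.03, -0.001, -0.0]
contact_force: [-0.3, -0.7, -0.6]
gripper_width: 13.1
```

Run:
```python
from h import *
st()
d=get_image("wrist");save(d,"w4.png")
hsv=cv2.cvtColor(d["image"],cv2.COLOR_RGB2HSV)
m=cv2.inRange(hsv,(100,90,25),(130,255,255))
cs,hi=cv2.findContours(m,cv2.RETR_CCOMP,cv2.CHAIN_APPROX_NONE)
for c,h in zip(cs,hi[0]):
    if cv2.contourArea(c)>300: print("hole" if h[3]>=0 else "outer",cv2.boundingRect(c),cv2.contourArea(c),rect(d,c,35))
```

```text
t 6.75 tcp [560.3  36.5 230.1] yawx 3.4 tilt [-0.1   0.01] F [-0.28 -0.69 -0.65] w 13.1 j6 1.28
outer (518, 416, 122, 18) 1251.5 (array([ 358.9, -218. ], dtype=float32), [15.7, 118.0], 90.1)
outer (0, 391, 151, 21) 1676.5 (array([359. , 255.4], dtype=float32), [16.1, 139.7], 89.9)
outer (79, 53, 509, 136) 63303.0 (array([621.8,  33.3], dtype=float32), [95.9, 358.5], 93.2)
hole (523, 81, 39, 80) 2009.5 (array([ 632.2, -120.6], dtype=float32), [19.8, 56.3], 3.3)
hole (104, 80, 39, 81) 2068.5 (array([614.5, 187.4], dtype=float32), [20.2, 57.0], 3.7)
```

View pics/w4.png

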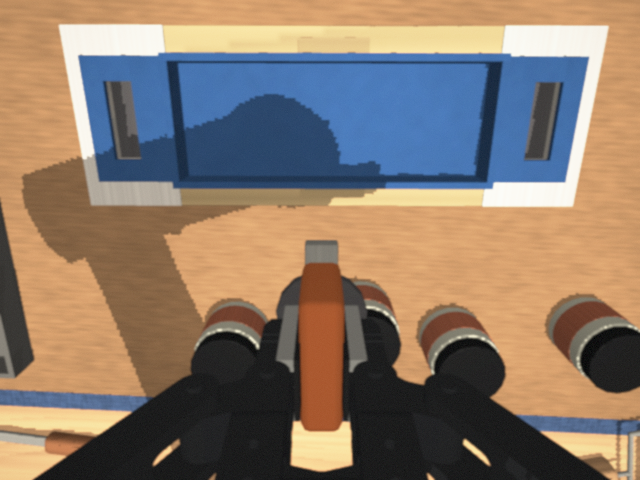

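Run:
```python
from h import *
to(632.2,-120.6,105,3.3)
```

```text
t 6.8 tcp [560.1  35.1 230.2] yawx 3.3 tilt [-0.12 -0.02] F [-0.47 -0.28 -0.57] w 13.0 j6 1.28
turn z 0.03 shift cm [ 6.33 15.96 12.51]
```

Emit:
{"fn": "servo_tool", "kwargs": {
  "rows": [
    [0,1.3,3,0,0,0,0],
    [0,1.3,3,0,0,0,0],
    [0,1.3,3,0,0,0,0],
    [0,1.3,3,0,0,0,0],
    [0,1.1,3,1,0,0,0],
    [0,0,1,3,0,0,0],
    [0,0,0,4,0,0,0],
    [0,0,0,3,0,0,0],
    [0,0,0,1.5,0,0,0],
    [0,0,0,0,0,0,0],
    [0,0,0,0,0,0,0]
  ]
}}

```text
clock: 7.9
position: [632.6, -123.2, 106.3]
ee_rot: [1.0, 0.028, -0.0, 0.0]
contact_force: [0.8, 0.1, -1.4]
gripper_width: 13.0
```

Run:
```python
from h import *
to(632.2,-120.6,105,3.3)
d=get_image("wrist");save(d,"w5.png")
```

```text
t 7.9 tcp [ 632.6 -123.2  106.3] yawx 3.2 tilt [-0.03 -0.02] F [ 0.84  0.09 -1.45] w 13.0 j6 1.57
turn z -0.1 shift cm [-0.03 -0.26  0.13]
```

View pics/w5.png

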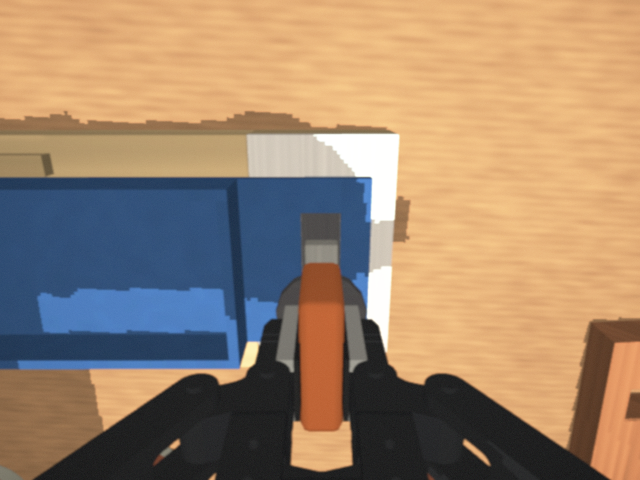

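Emit:
{"fn": "servo_tool", "kwargs": {
  "rows": [
    [0,0,-0.05,1,0,0,0],
    [0,0,0,1,0,0,0],
    [0,0,0,0.7,0,0,0],
    [0,0,0,0.5,0,0,0],
    [0,0,0,0,0,0,0],
    [0,0,0,0,0,0,0]
  ]
}}

```text
clock: 8.55
position: [632.8, -121.8, 74.2]
ee_rot: [1.0, 0.029, -0.0, 0.0]
contact_force: [-0.1, 0.6, -0.9]
gripper_width: 12.8
```

Emit:
{"fn": "servo_tool", "kwargs": {
  "rows": [
    [0,0,0,0,0,0,0]
  ]
}}

```text
clock: 8.65
position: [633.0, -121.8, 74.7]
ee_rot: [1.0, 0.029, 0.0, 0.0]
contact_force: [0.2, 0.2, -1.6]
gripper_width: 13.4
```

Emit:
{"fn": "servo_tool", "kwargs": {
  "rows": [
    [0,0,0,0.5,0,0,0],
    [0,0,0,0.5,0,0,0],
    [0,0,0,0.5,0,0,0],
    [0,0,0,0.1,0,0,0],
    [0,0,0,0,0,0,0],
    [0,0,0,0,0,0,0]
  ]
}}

```text
clock: 9.25
position: [632.8, -121.8, 58.3]
ee_rot: [1.0, 0.029, 0.0, 0.0]
contact_force: [0.4, -0.2, -0.7]
gripper_width: 13.2
```

Emit:
{"fn": "servo_tool", "kwargs": {
  "rows": [
    [0,0,0,0.1,0,0,0],
    [0,0,0,0,0,0,0]
  ]
}}

```text
clock: 9.45
position: [632.7, -121.8, 57.4]
ee_rot: [1.0, 0.029, 0.0, -0.0]
contact_force: [1.1, -0.6, -1.4]
gripper_width: 13.3
```

Emit:
{"fn": "servo_tool", "kwargs": {
  "rows": [
    [0,0,0,0.1,0,0,0],
    [0,0,0,0,0,0,0],
    [0,0,0,0,0,0,0]
  ]
}}

```text
clock: 9.75
position: [632.8, -121.8, 56.4]
ee_rot: [1.0, 0.029, 0.0, 0.0]
contact_force: [-0.2, -0.7, -0.9]
gripper_width: 13.1
```

Emit:
{"fn": "servo_tool", "kwargs": {
  "rows": [
    [0,0,0,0.05,0,0,0],
    [0,0,0,0,0,0,0],
    [0,0,0,0,0,0,0]
  ]
}}

```text
clock: 10.05
position: [632.8, -121.8, 56.4]
ee_rot: [1.0, 0.029, 0.0, 0.0]
contact_force: [-2.1, 0.3, 4.6]
gripper_width: 13.0
```

Contact (4.6 N): the collar is seated on the lug. Now the quarter turn.

Emit:
{"fn": "servo_tool", "kwargs": {
  "rows": [
    [0,0,0,0,0,0,8.2],
    [0,0,0,0,0,0,8.2],
    [0,0,0,0,0,0,8.2],
    [0,0,0,0,0,0,8.2],
    [0,0,0,0,0,0,8.2],
    [0,0,0,0,0,0,8.2],
    [0,0,0,0,0,0,8.2],
    [0,0,0,0,0,0,8.2],
    [0,0,0,0,0,0,8.2],
    [0,0,0,0,0,0,8.2],
    [0,0,0,0,0,0,8],
    [0,0,0,0,0,0,0]
  ]
}}

```text
clock: 11.25
position: [633.4, -122.0, 56.4]
ee_rot: [0.727, -0.686, 0.001, -0.001]
contact_force: [0.6, 0.0, 3.3]
gripper_width: 13.0
```

Run:
```python
from h import *
to(632.8,-121.8,56.4,-86.7)
```

```text
t 11.25 tcp [ 633.4 -122.    56.4] yawx -86.7 tilt [ 0.11 -0.02] F [0.62 0.03 3.29] w 13.0 j6 -0.0
turn z -0.0 shift cm [-0.02  0.06  0.  ]
```

Emit:
{"fn": "servo_tool", "kwargs": {
  "rows": [
    [0.4,0,0,0,0,0,0],
    [0.4,0,0,0,0,0,0],
    [0.4,0,0,0,0,0,0],
    [0.4,0,0,0,0,0,0],
    [0.4,0,0,-2,0,0,0],
    [0.4,0,0,-4,0,0,0],
    [0.4,0,0,-4,0,0,0],
    [0.4,0,0,-4,0,0,0],
    [0.4,0,0,-1,0,0,0],
    [0.4,0,0,0,0,0,0]
  ]
}}

```text
clock: 12.25
position: [633.6, -121.8, 208.3]
ee_rot: [0.727, -0.686, 0.002, -0.002]
contact_force: [0.3, -1.0, -0.8]
gripper_width: 34.3
```

Run:
```python
from h import *
d=get_image("wrist");save(d,"w6.png")
for c in blobs(d,(4,150,90),(16,255,255),300):
    print(cv2.boundingRect(c),rect(d,c,75.5))
to(469.7,-352.7,150,-83.8)
```

```text
(487, 314, 64, 48) (array([494.3, -51.7], dtype=float32), [25.6, 45.5], 40.3)
(533, 216, 64, 59) (array([ 480., -122.], dtype=float32), [23.0, 46.3], 55.9)
(312, 182, 22, 78) (array([ 633.1, -125.3], dtype=float32), [13.5, 51.7], 93.8)
(547, 46, 48, 45) (array([ 498.4, -226. ], dtype=float32), [11.3, 31.3], 62.9)
t 12.3 tcp [ 632.5 -121.6  205.9] yawx -86.7 tilt [0.04 0.04] F [-0.19 -0.91 -0.47] w 34.0 j6 -0.0
turn z -2.93 shift cm [21.22 18.68  5.56]
```

View pics/w6.png

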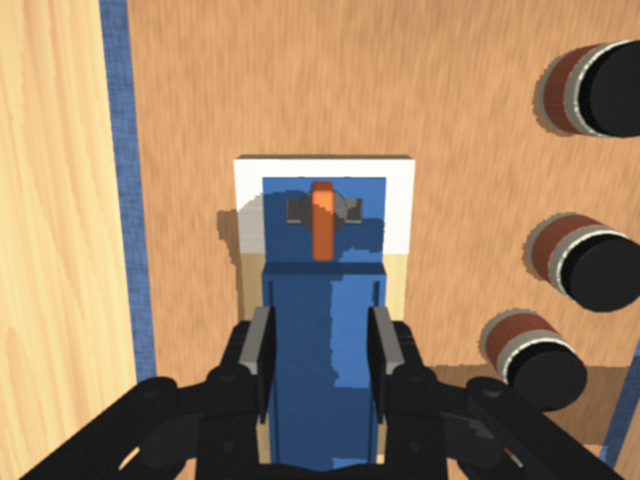

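Emit:
{"fn": "servo_tool", "kwargs": {
  "rows": [
    [0.5,3.2,2.7,0,0,0,-2.9],
    [0.5,3,2.7,0,0,0,0],
    [0.5,3,2.7,0,0,0,0],
    [0.5,3,2.7,0.5,0,0,0],
    [0.5,3,2.7,1,0,0,0],
    [0.5,3,2.7,1.5,0,0,0],
    [0.5,3,2.5,1.5,0,0,0],
    [0.5,0,0,1,0,0,0],
    [0.5,0,0,0,0,0,0],
    [0.5,0,0,0,0,0,0]
  ]
}}

```text
clock: 13.3
position: [467.7, -350.9, 149.7]
ee_rot: [0.744, -0.668, -0.001, 0.0]
contact_force: [0.3, 0.6, 1.1]
gripper_width: 43.1
```

Run:
```python
from h import *
to(469.7,-352.7,45.5,-83.8)
```

```text
t 13.3 tcp [ 467.7 -350.9  149.7] yawx -83.8 tilt [-0.12  0.05] F [0.32 0.58 1.14] w 43.1 j6 0.48
turn z 0.01 shift cm [ 0.21 -0.2  10.42]
```

Emit:
{"fn": "servo_tool", "kwargs": {
  "rows": [
    [0.5,0.1,-0.2,3,0,0,0],
    [0.5,0,0,3,0,0,0],
    [0.5,0,0,3,0,0,0],
    [0.5,0,0,1.4,0,0,0],
    [0.5,0,0,0,0,0,0],
    [0.5,0,0,0,0,0,0]
  ]
}}

```text
clock: 13.9
position: [471.2, -351.8, 47.5]
ee_rot: [0.745, -0.667, 0.001, -0.0]
contact_force: [-0.1, -0.8, 0.4]
gripper_width: 43.1
```

Run:
```python
from h import *
to(469.7,-352.7,45.5,-83.8)
d=get_image("wrist");save(d,"w7.png")
# lateral centre of bar between jaws at row 340
r=cv2.cvtColor(d["image"],cv2.COLOR_RGB2HSV)
m=cv2.inRange(r,(4,150,60),(16,255,255))[330:420,268:376];u=np.where(m.sum(0)>255*45)[0]+268;v=np.where(cv2.inRange(r,(4,150,60),(16,255,255))[:,315:330].sum(1)>255*7)[0];print(u.min(),u.max(),v.min(),v.max())
```

```text
t 13.9 tcp [ 471.2 -351.8   47.5] yawx -83.7 tilt [ 0.05 -0.04] F [-0.1  -0.81  0.38] w 43.1 j6 0.48
turn z 0.09 shift cm [0.07 0.16 0.2 ]
303 346 261 425
```

Emit:
{"fn": "servo_tool", "kwargs": {
  "rows": [
    [0.5,0.15,0.1,0.15,0,0,0],
    [0,0,0,0,0,0,0],
    [0,0,0,0,0,0,0],
    [0,0,0,0,0,0,0],
    [0,0,0,0,0,0,0],
    [0,0,0,0,0,0,0],
    [0,0,0,0,0,0,0],
    [0,0,0,-3,0,0,0],
    [0,0,0,-4,0,0,0],
    [0,0,0,-4,0,0,0],
    [0,0,0,-4,0,0,0],
    [0,0,0,-2,0,0,0]
  ]
}}

```text
clock: 15.15
position: [469.9, -354.4, 218.8]
ee_rot: [0.744, -0.668, 0.002, -0.001]
contact_force: [1.2, -0.9, -0.8]
gripper_width: 13.0
```

Emit:
{"fn": "servo_tool", "kwargs": {
  "rows": [
    [0,0,0,0,0,0,-8.3],
    [0,0,0,0,0,0,-8.3],
    [0,0,0,0,0,0,-8.3],
    [0,0,0,0,0,0,-8.3],
    [0,0,0,0,0,0,-8.3],
    [0,0,0,0,0,0,-8.3],
    [0,0,0,0,0,0,-8.3],
    [0,0,0,0,0,0,-8.3],
    [0,0,0,0,0,0,-8.3],
    [0,0,0,0,0,0,-8.3],
    [0,0,0,0,0,0,-4.1],
    [0,0,0,0,0,0,0]
  ]
}}

```text
clock: 16.35
position: [468.6, -353.5, 214.3]
ee_rot: [1.0, 0.028, -0.001, -0.001]
contact_force: [-0.5, 0.5, -0.9]
gripper_width: 12.8
```

Run:
```python
from h import *
to(614.5,187.4,210,3.3)
```

```text
t 16.35 tcp [ 468.6 -353.5  214.3] yawx 3.2 tilt [-0.08  0.07] F [-0.46  0.46 -0.88] w 12.8 j6 2.0
turn z -0.06 shift cm [ 17.68 -53.16   0.48]
```

Emit:
{"fn": "servo_tool", "kwargs": {
  "rows": [
    [0,1.5,-4.4,0,0,0,0],
    [0,1.5,-4.4,0,0,0,0],
    [0,1.5,-4.4,0,0,0,0],
    [0,1.5,-4.4,0,0,0,0],
    [0,1.5,-4.4,0,0,0,0],
    [0,1.5,-4.4,0,0,0,0],
    [0,1.5,-4.4,0,0,0,0],
    [0,1.5,-4.4,0,0,0,0],
    [0,1.5,-4.4,0,0,0,0],
    [0,1.5,-4.4,0,0,0,0],
    [0,1.5,-4.4,0,0,0,0],
    [0,1.2,-4.7,0,0,0,0]
  ]
}}

```text
clock: 17.55
position: [615.5, 188.1, 214.7]
ee_rot: [1.0, 0.027, -0.0, 0.0]
contact_force: [1.1, -0.3, -0.2]
gripper_width: 13.0
```

Emit:
{"fn": "servo_tool", "kwargs": {
  "rows": [
    [0,0,0,2,0,0,0],
    [0,0,0,4,0,0,0],
    [0,0,0,3,0,0,0],
    [0,0,0,1.5,0,0,0],
    [0,0,0,0,0,0,0],
    [0,0,0,0,0,0,0]
  ]
}}

```text
clock: 18.15
position: [615.7, 186.4, 110.4]
ee_rot: [1.0, 0.028, 0.0, 0.0]
contact_force: [0.5, -0.9, -0.4]
gripper_width: 13.0
```

Run:
```python
from h import *
to(614.5,187.4,105,3.3)
d=get_image("wrist");save(d,"w8.png",(160,130,480,450),1.8)
```

```text
t 18.15 tcp [615.7 186.4 110.4] yawx 3.2 tilt [ 0.   -0.02] F [ 0.52 -0.88 -0.44] w 13.0 j6 1.08
turn z -0.06 shift cm [-0.12 -0.11  0.54]
```

View pics/w8.png

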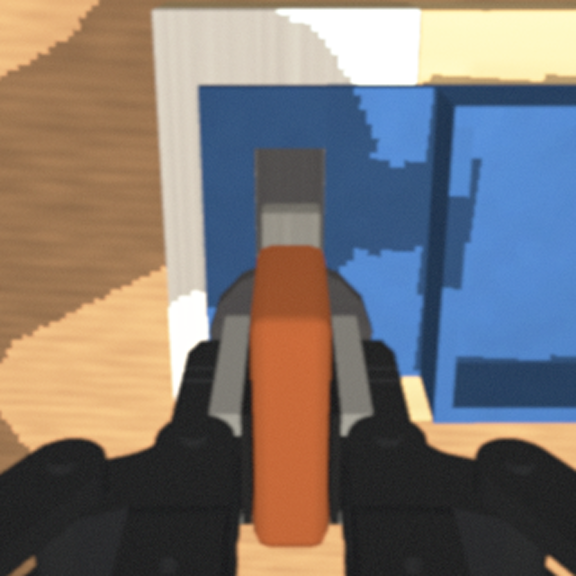

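Emit:
{"fn": "servo_tool", "kwargs": {
  "rows": [
    [0,-0.1,0,1,0,0,0],
    [0,0,0,1,0,0,0],
    [0,0,0,0.8,0,0,0],
    [0,0,0,0.7,0,0,0],
    [0,0,0,0,0,0,0],
    [0,0,0,0,0,0,0]
  ]
}}

```text
clock: 18.8
position: [614.5, 186.3, 75.1]
ee_rot: [1.0, 0.029, -0.0, 0.0]
contact_force: [0.6, 0.9, -1.1]
gripper_width: 12.9
```

Emit:
{"fn": "servo_tool", "kwargs": {
  "rows": [
    [0,0,0,0.5,0,0,0],
    [0,0,0,0.5,0,0,0],
    [0,0,0,0.4,0,0,0],
    [0,0,0,0.1,0,0,0],
    [0,0,0,0,0,0,0],
    [0,0,0,0,0,0,0]
  ]
}}

```text
clock: 19.4
position: [614.5, 186.4, 60.4]
ee_rot: [1.0, 0.029, 0.0, -0.0]
contact_force: [-0.3, -0.2, -0.4]
gripper_width: 13.0
```

Emit:
{"fn": "servo_tool", "kwargs": {
  "rows": [
    [0,0,0,0.1,0,0,0],
    [0,0,0,0,0,0,0],
    [0,0,0,0,0,0,0]
  ]
}}

```text
clock: 19.7
position: [614.5, 186.4, 59.4]
ee_rot: [1.0, 0.029, 0.0, -0.0]
contact_force: [1.2, 0.5, -0.9]
gripper_width: 13.1
```

Emit:
{"fn": "servo_tool", "kwargs": {
  "rows": [
    [0,0,0,0.15,0,0,0],
    [0,0,0,0,0,0,0],
    [0,0,0,0,0,0,0]
  ]
}}

```text
clock: 20.0
position: [614.4, 186.3, 57.7]
ee_rot: [1.0, 0.029, -0.0, 0.0]
contact_force: [0.4, 0.1, -1.0]
gripper_width: 13.1
```

Emit:
{"fn": "servo_tool", "kwargs": {
  "rows": [
    [0,0,0,0.1,0,0,0],
    [0,0,0,0,0,0,0],
    [0,0,0,0,0,0,0]
  ]
}}

```text
clock: 20.3
position: [614.6, 186.4, 57.2]
ee_rot: [1.0, 0.029, 0.0, -0.0]
contact_force: [-1.1, -0.4, 2.2]
gripper_width: 12.9
```

Emit:
{"fn": "servo_tool", "kwargs": {
  "rows": [
    [0,0,0,0.05,0,0,0],
    [0,0,0,0,0,0,0],
    [0,0,0,0,0,0,0]
  ]
}}

```text
clock: 20.6
position: [614.6, 186.4, 57.2]
ee_rot: [1.0, 0.029, 0.0, -0.0]
contact_force: [-1.8, -0.0, 5.5]
gripper_width: 13.1
```

Emit:
{"fn": "servo_tool", "kwargs": {
  "rows": [
    [0,0,0,0,0,0,8.2],
    [0,0,0,0,0,0,8.2],
    [0,0,0,0,0,0,8.2],
    [0,0,0,0,0,0,8.2],
    [0,0,0,0,0,0,8.2],
    [0,0,0,0,0,0,8.2],
    [0,0,0,0,0,0,8.2],
    [0,0,0,0,0,0,8.2],
    [0,0,0,0,0,0,8.2],
    [0,0,0,0,0,0,8.2],
    [0,0,0,0,0,0,8],
    [0,0,0,0,0,0,0]
  ]
}}

```text
clock: 21.8
position: [615.5, 186.7, 57.2]
ee_rot: [0.727, -0.686, 0.001, -0.001]
contact_force: [1.4, -0.1, 4.6]
gripper_width: 12.9
```

Emit:
{"fn": "servo_tool", "kwargs": {
  "rows": [
    [0.4,0,0,0,0,0,0],
    [0.4,0,0,0,0,0,0],
    [0.4,0,0,0,0,0,0],
    [0.4,0,0,0,0,0,0],
    [0.4,0,0,-2,0,0,0],
    [0.4,0,0,-4,0,0,0],
    [0.9,0,0,-4,0,0,0],
    [1,0,0,-4,0,0,0],
    [1,0,0,-1,0,0,0],
    [1,0,0,0,0,0,0]
  ]
}}

```text
clock: 22.8
position: [615.2, 186.8, 208.6]
ee_rot: [0.727, -0.686, 0.001, -0.002]
contact_force: [-0.2, -0.3, -1.2]
gripper_width: 85.4
```

Run:
```python
from h import *
d=get_image("wrist");save(d,"w9.png")
for c in blobs(d,(4,150,90),(16,255,255),300):
    print(cv2.boundingRect(c),rect(d,c,75.5))
t=get_image("top");save(t,"top2.png",(110,100,510,340),2)
for c in blobs(t,(0,0,0),(179,255,45),200,(200,230,400,275)):
    (u,v),q=cv2.minEnclosingCircle(c);print(int(u),int(v),rect(t,c,65))
to(422,108,180,-86.7)
```

```text
(311, 184, 22, 79) (array([615. , 185.4], dtype=float32), [13.3, 52.7], 93.7)
(547, 73, 51, 50) (array([475.3,  97.7], dtype=float32), [13.2, 33.4], 64.6)
239 256 (array([421.2, 108.8], dtype=float32), [49.9, 52.7], 2.0)
321 255 (array([427.7, -93.1], dtype=float32), [50.0, 52.7], 1.1)
369 248 (array([ 447.1, -214.8], dtype=float32), [51.1, 53.7], 135.8)
285 246 (array([450.4,  -4.5], dtype=float32), [49.6, 51.7], 46.2)
t 22.9 tcp [613.5 186.1 204.7] yawx -86.7 tilt [-0.15 -0.03] F [-0.35  0.03 -0.33] w 85.1 j6 -0.49
turn z -0.04 shift cm [ 6.7  19.56  2.53]
```

View pics/top2.png

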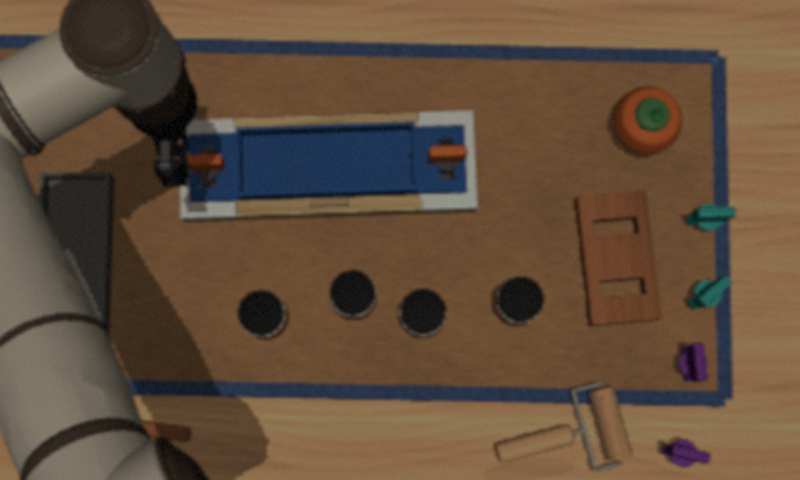

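Emit:
{"fn": "servo_tool", "kwargs": {
  "rows": [
    [1,0.9,2.8,0,0,0,0],
    [1,0.9,2.8,0,0,0,0],
    [1,0.9,2.8,0,0,0,0],
    [1,0.9,2.8,0,0,0,0],
    [1,0.9,2.8,1,0,0,0],
    [1,0.9,2.8,2,0,0,0],
    [1,1.2,2.8,2,0,0,0],
    [1,0,0,2,0,0,0],
    [1,0,0,1,0,0,0],
    [1,0,0,0,0,0,0],
    [1,0,0,0,0,0,0]
  ]
}}

```text
clock: 24.0
position: [423.1, 109.5, 126.1]
ee_rot: [0.727, -0.687, 0.0, 0.0]
contact_force: [0.8, 0.4, -0.2]
gripper_width: 85.3
```

Run:
```python
from h import *
d=get_image("wrist")
to(421.5,108.8,36,-86.7)
save(d,"w10.png")
```

```text
t 24.05 tcp [423.4 109.7 126.5] yawx -86.7 tilt [0.03 0.  ] F [-0.14 -0.3  -0.18] w 85.6 j6 -0.57
turn z -0.01 shift cm [0.08 0.2  9.05]
```

View pics/w10.png

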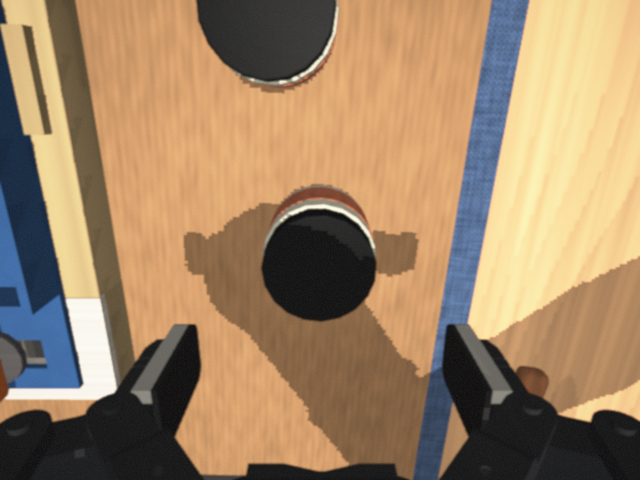

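```bash
cat >> h.py <<'E'
def lid(d,roi=(210,60,430,420)):
    c=max(blobs(d,(0,0,0),(179,255,50),1500,roi),key=cv2.contourArea)
    (u,v),r=cv2.minEnclosingCircle(c);p=pt(d,u,v,65);print("lid",round(u),round(v),round(r),p.round(1));return p
def weigh(n=8):
    f=[]
    for _ in range(n): get_image("wrist");f.append(read_state()["contact_force"][2])
    print("Fz mean",np.mean(f).round(2),"sd",np.std(f).round(2))
E
python3 - <<'E'
from h import *
d=get_image("wrist");p=lid(d);to(p[0],p[1],36,-86.7);weigh(6)
E
```

```text
lid 319 265 57 [424.1 106.9  65. ]
t 24.1 tcp [423.4 109.8 126.7] yawx -86.7 tilt [0.06 0.03] F [ 1.03 -1.32  0.47] w 85.6 j6 -0.57
turn z -0.02 shift cm [ 0.3  -0.04  9.07]
Fz mean 0.17 sd 0.24
```

Emit:
{"fn": "servo_tool", "kwargs": {
  "rows": [
    [1,0.25,0,3,0,0,0],
    [1,0,0,3,0,0,0],
    [1,0,0,2,0,0,0],
    [1,0,0,1,0,0,0],
    [1,0,0,0,0,0,0],
    [0,0,0,0,0,0,0],
    [0,0,0,0,0,0,0],
    [0,0,0,0,0,0,0],
    [0,0,0,0,0,0,0],
    [0,0,0,0,0,0,0],
    [0,0,0,0,0,0,0]
  ]
}}

```text
clock: 25.5
position: [423.7, 107.4, 37.9]
ee_rot: [0.727, -0.686, 0.0, -0.002]
contact_force: [-1.0, -0.4, 5.9]
gripper_width: 57.9
```

Emit:
{"fn": "servo_tool", "kwargs": {
  "rows": [
    [0,0,0,-2,0,0,0],
    [0,0,0,-3,0,0,0],
    [0,0,0,-3,0,0,0],
    [0,0,0,-3,0,0,0],
    [0,0,0,-1,0,0,0],
    [0,0,0,0,0,0,0],
    [0,0,0,0,0,0,0],
    [0,0,0,0,0,0,0]
  ]
}}

```text
clock: 26.3
position: [421.8, 106.3, 154.9]
ee_rot: [0.727, -0.687, -0.0, 0.002]
contact_force: [-0.2, 0.4, -0.8]
gripper_width: 57.4
```

Run:
```python
from h import *
st();weigh(8);d=get_image("wrist");save(d,"w11.png")
```

```text
t 26.3 tcp [421.8 106.3 154.9] yawx -86.7 tilt [-0.16 -0.09] F [-0.16  0.42 -0.78] w 57.4 j6 -0.57
Fz mean -0.34 sd 0.49
```

View pics/w11.png

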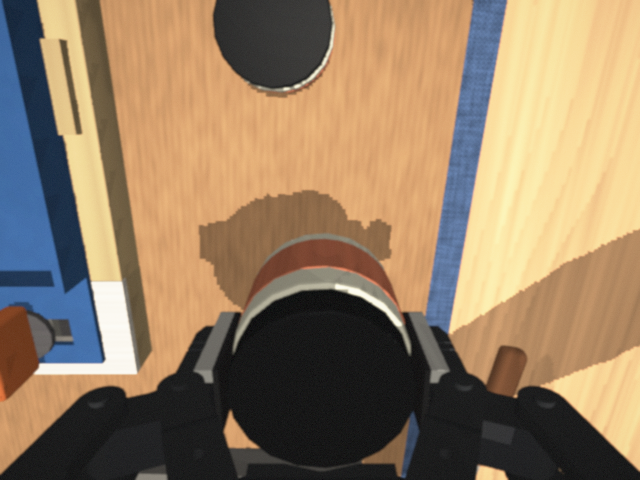

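Run:
```python
from h import *
d=get_image("top");d["image"]=cv2.imread("pics/top0.png")[:,:,::-1].copy()
for c in blobs(d,(0,0,20),(179,70,110),1500,(115,170,185,290)):
    print(cv2.boundingRect(c),cv2.contourArea(c),rect(d,c,29),rect(d,c,5))
to(450,352,160,2.4)
```

```text
(127, 186, 39, 89) 3057.5 (array([489.3, 356.5], dtype=float32), [92.8, 228.8], 1.2) (array([492.7, 363.5], dtype=float32), [94.4, 232.7], 1.2)
t 26.8 tcp [422.6 106.8 156.2] yawx -86.7 tilt [-0.01 -0.01] F [ 0.63 -0.56  0.3 ] w 58.0 j6 -0.57
turn z -89.12 shift cm [  3.76 -24.39  -0.38]
```

Emit:
{"fn": "servo_tool", "kwargs": {
  "rows": [
    [0,0,0,-0.4,0,0,-8.2],
    [0,0,0,0,0,0,-8.2],
    [0,0,0,0,0,0,-8.2],
    [0,0,0,0,0,0,-8.2],
    [0,0,0,0,0,0,-8.2],
    [0,0,0,0,0,0,-8.2],
    [0,0,0,0,0,0,-8.2],
    [0,0,0,0,0,0,-8.2],
    [0,0,0,0,0,0,-8.2],
    [0,0,0,0,0,0,-8.2],
    [0,0,0,0,0,0,-7.1],
    [0,0,0,0,0,0,0]
  ]
}}

```text
clock: 28.0
position: [422.7, 106.8, 160.4]
ee_rot: [1.0, 0.021, 0.0, -0.0]
contact_force: [0.0, 0.3, -0.2]
gripper_width: 57.7
```

Run:
```python
from h import *
to(470,352,165,2.4)
```

```text
t 28.0 tcp [422.7 106.8 160.4] yawx 2.4 tilt [0.01 0.01] F [ 0.04  0.32 -0.17] w 57.7 j6 0.99
turn z -0.04 shift cm [  5.75 -24.3   -0.46]
```

Emit:
{"fn": "servo_tool", "kwargs": {
  "rows": [
    [0,0.5,-2.5,-1,0,0,0],
    [0,0.5,-2.5,-1,0,0,0],
    [0,0.5,-2.5,-1,0,0,0],
    [0,0.5,-2.5,-1,0,0,0],
    [0,0.5,-2.5,-1,0,0,0],
    [0,0,0,0,0,0,0],
    [0,0,0,0,0,0,0]
  ]
}}

```text
clock: 28.7
position: [442.1, 232.8, 210.0]
ee_rot: [1.0, 0.02, -0.0, 0.0]
contact_force: [-0.6, -0.5, -0.5]
gripper_width: 57.6
```

Run:
```python
from h import *
d=get_image("wrist");cv2.imwrite("pics/w12.png",d["image"][:,:,::-1])
for c in blobs(d,(0,0,30),(179,75,130),4000):
    print(cv2.boundingRect(c),cv2.contourArea(c),rect(d,c,29),rect(d,c,5))
print([np.round(px(d,p)) for p in [(600,310,29),(600,400,29),(376,310,29),(376,400,29)]])
to(557,356,160,2)
```

```text
(407, 312, 158, 168) 7707.0 (array([250. , 105.5], dtype=float32), [103.4, 234.9], 38.9) (array([228.9,  95.4], dtype=float32), [111.3, 252.9], 38.9)
(78, 303, 165, 177) 8012.0 (array([261.7, 374.7], dtype=float32), [132.3, 205.1], 172.4) (array([241.5, 385.2], dtype=float32), [142.5, 220.9], 172.4)
(71, 0, 157, 285) 15394.0 (array([476.7, 355.7], dtype=float32), [95.6, 202.3], 1.2) (array([473. , 364.8], dtype=float32), [102.9, 217.9], 1.2)
[array([211., -38.]), array([ 68., -44.]), array([224., 285.]), array([111., 281.])]
t 28.75 tcp [441.9 232.1 209.7] yawx 2.3 tilt [-0.08 -0.05] F [-0.19  0.01 -0.87] w 58.0 j6 0.8
turn z 0.28 shift cm [ 11.95 -11.98   4.95]
```

View pics/w12.png

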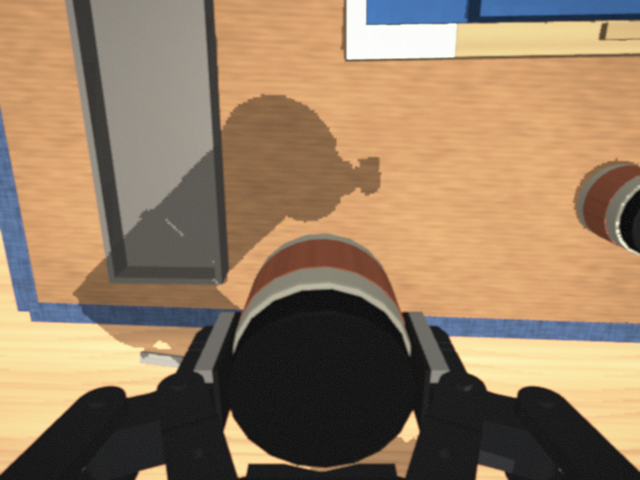

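Emit:
{"fn": "servo_tool", "kwargs": {
  "rows": [
    [0,2.5,-2.4,0,0,0,0],
    [0,2.5,-2.4,0,0,0,0],
    [0,2.5,-2.4,0,0,0,0],
    [0,2.5,-2.4,0,0,0,0],
    [0,2.5,-2.6,0,0,0,0],
    [0,0,0,2,0,0,1.1],
    [0,0,0,3,0,0,0],
    [0,0,0,3,0,0,0],
    [0,0,0,2,0,0,0],
    [0,0,0,0,0,0,0],
    [0,0,0,0,0,0,0]
  ]
}}

```text
clock: 29.85
position: [562.6, 359.0, 110.4]
ee_rot: [1.0, 0.011, -0.0, 0.0]
contact_force: [0.9, 0.6, 1.2]
gripper_width: 57.8
```

Run:
```python
from h import *
to(562,359.5,43.5,1.2)
```

```text
t 29.85 tcp [562.6 359.  110.4] yawx 1.2 tilt [-0.01 -0.05] F [0.89 0.63 1.16] w 57.8 j6 0.78
turn z 0.02 shift cm [-0.06 -0.06  6.69]
```

Emit:
{"fn": "servo_tool", "kwargs": {
  "rows": [
    [0,0,0,2,0,0,0],
    [0,0,0,2,0,0,0],
    [0,0,0,1.5,0,0,0],
    [0,0,0,0.7,0,0,0],
    [0,0,0,0,0,0,0],
    [0,0,0,0,0,0,0]
  ]
}}

```text
clock: 30.45
position: [562.9, 360.2, 49.3]
ee_rot: [1.0, 0.011, 0.001, -0.0]
contact_force: [0.2, 0.6, -0.8]
gripper_width: 57.7
```

Emit:
{"fn": "servo_tool", "kwargs": {
  "rows": [
    [0,0,0,0.3,0,0,0],
    [0,0,0,0,0,0,0],
    [0,0,0,0,0,0,0]
  ]
}}

```text
clock: 30.75
position: [562.4, 359.9, 45.7]
ee_rot: [1.0, 0.011, 0.0, -0.0]
contact_force: [-0.3, -0.6, -1.0]
gripper_width: 57.8
```

Emit:
{"fn": "servo_tool", "kwargs": {
  "rows": [
    [0,0,0,0.2,0,0,0],
    [0,0,0,0,0,0,0],
    [0,0,0,0,0,0,0]
  ]
}}

```text
clock: 31.05
position: [562.3, 359.8, 43.2]
ee_rot: [1.0, 0.011, -0.0, 0.0]
contact_force: [0.1, 0.3, -0.8]
gripper_width: 57.9
```

Emit:
{"fn": "servo_tool", "kwargs": {
  "rows": [
    [0,0,0,0.1,0,0,0],
    [0,0,0,0,0,0,0],
    [0,0,0,0,0,0,0]
  ]
}}

```text
clock: 31.35
position: [562.5, 359.8, 43.0]
ee_rot: [1.0, 0.011, 0.0, -0.0]
contact_force: [-1.5, -0.1, 4.4]
gripper_width: 57.7
```

Emit:
{"fn": "servo_tool", "kwargs": {
  "rows": [
    [0.9,0,0,0,0,0,0],
    [0.9,0,0,0,0,0,0],
    [0.9,0,0,0,0,0,0],
    [0.9,0,0,-2,0,0,0],
    [0.9,0,0,-4,0,0,0],
    [0.9,0,0,-4,0,0,0],
    [1,0,0,-4,0,0,8.4],
    [1,0,0,0,0,0,8.4],
    [1,0,0,0,0,0,8.4],
    [1,0,0,0,0,0,8.4],
    [1,0,0,0,0,0,8.4],
    [1,0,0,0,0,0,8.4]
  ]
}}

```text
clock: 32.55
position: [562.2, 359.8, 181.9]
ee_rot: [0.908, -0.418, -0.0, 0.0]
contact_force: [0.3, -0.4, -0.1]
gripper_width: 85.6
```

Emit:
{"fn": "servo_tool", "kwargs": {
  "rows": [
    [1,0,0,0,0,0,8.4],
    [1,0,0,0,0,0,8.4],
    [1,0,0,0,0,0,8.4],
    [1,0,0,0,0,0,8.4],
    [1,0,0,0,0,0,3.9],
    [1,0,0,0,0,0,0]
  ]
}}

```text
clock: 33.15
position: [562.2, 359.7, 181.9]
ee_rot: [0.728, -0.686, -0.0, 0.0]
contact_force: [0.0, 0.2, 0.4]
gripper_width: 85.5
```

Run:
```python
from h import *
t=get_image("top")
for c in blobs(t,(0,0,0),(179,255,45),150,(110,150,420,290)):
    (u,v),q=cv2.minEnclosingCircle(c);print(int(u),int(v),rect(t,c,65))
to(450.4,-5,130,-86.7)
```

```text
321 255 (array([427.7, -93.1], dtype=float32), [50.0, 52.7], 1.1)
285 246 (array([450.4,  -4.5], dtype=float32), [49.6, 51.7], 46.2)
368 231 (array([ 491.3, -210.8], dtype=float32), [51.5, 54.1], 135.9)
133 212 (array([530.9, 375.3], dtype=float32), [128.6, 321.6], 3.9)
t 33.2 tcp [562.2 359.8 182. ] yawx -86.5 tilt [-0.02 -0.01] F [-0.4   0.89 -0.31] w 85.3 j6 -0.75
turn z 0.16 shift cm [35.77 13.26  5.21]
```

Emit:
{"fn": "servo_tool", "kwargs": {
  "rows": [
    [1,3.6,1.3,0,0,0,0.2],
    [1,3.6,1.3,0,0,0,0],
    [1,3.6,1.3,0,0,0,0],
    [1,3.6,1.3,0,0,0,0],
    [1,3.6,1.3,0,0,0,0],
    [1,3.6,1.3,0,0,0,0],
    [1,3.6,1.3,1,0,0,0],
    [1,3.6,1.3,2,0,0,0],
    [1,3.6,1.3,2,0,0,0],
    [1,3.4,1.5,0.2,0,0,0],
    [1,0,0,0,0,0,0],
    [1,0,0,0,0,0,0]
  ]
}}

```text
clock: 34.4
position: [450.6, -5.6, 130.6]
ee_rot: [0.726, -0.687, 0.0, -0.0]
contact_force: [0.7, -0.1, 0.2]
gripper_width: 85.5
```

Run:
```python
from h import *
d=get_image("wrist");p=lid(d);to(p[0],p[1],36,-86.7)
```

```text
lid 318 264 55 [451.8  -7.1  65. ]
t 34.45 tcp [451.2  -4.9 130.8] yawx -86.8 tilt [0.09 0.02] F [ 0.63 -0.25  0.09] w 85.4 j6 -0.3
turn z -0.09 shift cm [ 0.22 -0.03  9.48]
```

Emit:
{"fn": "servo_tool", "kwargs": {
  "rows": [
    [1,0.2,0,3,0,0,0],
    [1,0,0,3,0,0,0],
    [1,0,0,2,0,0,0],
    [1,0,0,1.3,0,0,0],
    [1,0,0,0,0,0,0],
    [0,0,0,0,0,0,0],
    [0,0,0,0,0,0,0],
    [0,0,0,0,0,0,0],
    [0,0,0,0,0,0,0],
    [0,0,0,0,0,0,0],
    [0,0,0,0,0,0,0]
  ]
}}

```text
clock: 35.55
position: [451.9, -6.4, 38.9]
ee_rot: [0.727, -0.687, 0.001, -0.002]
contact_force: [-0.7, 1.9, 4.9]
gripper_width: 57.9
```

Emit:
{"fn": "servo_tool", "kwargs": {
  "rows": [
    [0,0,0,-2,0,0,0],
    [0,0,0,-3,0,0,0],
    [0,0,0,-3,0,0,0],
    [0,0,0,-3,0,0,0],
    [0,0,0,-1,0,0,0],
    [0,0,0,0,0,0,0],
    [0,0,0,0,0,0,0],
    [0,0,0,0,0,0,0]
  ]
}}

```text
clock: 36.35
position: [449.5, -7.3, 155.8]
ee_rot: [0.726, -0.687, -0.001, 0.001]
contact_force: [-0.1, -0.2, -1.6]
gripper_width: 57.5
```

Run:
```python
from h import *
weigh(8);to(622,40,160,-86.7)
```

```text
Fz mean -0.77 sd 0.43
t 36.75 tcp [450.5  -7.  157. ] yawx -86.8 tilt [-0.03 -0.01] F [-0.07  0.37 -0.58] w 58.0 j6 -0.29
turn z -0.13 shift cm [ -3.71 -17.39  -0.31]
```

Emit:
{"fn": "servo_tool", "kwargs": {
  "rows": [
    [0,0,0,0,0,0,-8],
    [0,0,0,0,0,0,-8],
    [0,0,0,0,0,0,-8],
    [0,0,0,0,0,0,-8],
    [0,0,0,0,0,0,-8],
    [0,0,0,0,0,0,-8],
    [0,0,0,0,0,0,-8],
    [0,0,0,0,0,0,-8],
    [0,0,0,0,0,0,-8],
    [0,0,0,0,0,0,-8],
    [0,0,0,0,0,0,-8],
    [0,0,0,0,0,0,0]
  ]
}}

```text
clock: 37.95
position: [450.6, -7.0, 157.3]
ee_rot: [1.0, 0.01, -0.0, -0.0]
contact_force: [0.3, -0.0, -0.7]
gripper_width: 57.6
```

Run:
```python
from h import *
to(490,358,160,1.2)
```

```text
t 37.95 tcp [450.6  -7.  157.3] yawx 1.2 tilt [-0.  0.] F [ 0.35 -0.03 -0.72] w 57.6 j6 1.24
turn z -0.04 shift cm [  4.7  -36.41  -0.27]
```

Emit:
{"fn": "servo_tool", "kwargs": {
  "rows": [
    [0,0.5,-4,0,0,0,0],
    [0,0.5,-4,0,0,0,0],
    [0,0.5,-4,0,0,0,0],
    [0,0.5,-4,0,0,0,0],
    [0,0.5,-4,0,0,0,0],
    [0,0.5,-4,0,0,0,0],
    [0,0.5,-4,0,0,0,0],
    [0,0.5,-4,0,0,0,0],
    [0,0.5,-4,0,0,0,0],
    [0,0.2,-0.4,0,0,0,0],
    [0,0,0,0,0,0,0]
  ]
}}

```text
clock: 39.05
position: [489.9, 358.7, 156.5]
ee_rot: [1.0, 0.01, -0.0, 0.0]
contact_force: [0.0, -0.9, -0.2]
gripper_width: 57.9
```

Run:
```python
from h import *
d=get_image("wrist");lid(d,(200,0,440,250));to(490,358,44.5,1.2)
```

```text
lid 316 118 58 [560.7 363.9  65. ]
t 39.1 tcp [489.7 357.5 156.6] yawx 1.1 tilt [-0.07 -0.07] F [ 0.57 -0.51 -1.  ] w 58.0 j6 0.69
turn z -0.11 shift cm [ 0.04 -0.06 11.21]
```

Emit:
{"fn": "servo_tool", "kwargs": {
  "rows": [
    [0,0,0,2,0,0,0],
    [0,0,0,3,0,0,0],
    [0,0,0,3,0,0,0],
    [0,0,0,2,0,0,0],
    [0,0,0,0.8,0,0,0],
    [0,0,0,0,0,0,0],
    [0,0,0,0,0,0,0],
    [0,0,0,0,0,0,0]
  ]
}}

```text
clock: 39.9
position: [490.9, 358.4, 50.9]
ee_rot: [1.0, 0.01, 0.001, -0.001]
contact_force: [-0.0, 0.4, -1.1]
gripper_width: 57.9
```

Emit:
{"fn": "servo_tool", "kwargs": {
  "rows": [
    [0,0,0,0.2,0,0,0],
    [0,0,0,0,0,0,0],
    [0,0,0,0,0,0,0]
  ]
}}

```text
clock: 40.2
position: [490.1, 358.0, 47.6]
ee_rot: [1.0, 0.01, 0.0, -0.0]
contact_force: [-0.4, -0.5, -1.2]
gripper_width: 57.8
```

Emit:
{"fn": "servo_tool", "kwargs": {
  "rows": [
    [0,0,0,0.25,0,0,0],
    [0,0,0,0,0,0,0],
    [0,0,0,0,0,0,0]
  ]
}}

```text
clock: 40.5
position: [490.0, 357.8, 44.6]
ee_rot: [1.0, 0.01, -0.0, 0.0]
contact_force: [0.9, -0.0, -0.8]
gripper_width: 57.6
```

Emit:
{"fn": "servo_tool", "kwargs": {
  "rows": [
    [0,0,0,0.15,0,0,0],
    [0,0,0,0,0,0,0],
    [0,0,0,0,0,0,0]
  ]
}}

```text
clock: 40.8
position: [490.3, 358.0, 44.0]
ee_rot: [1.0, 0.01, 0.0, -0.0]
contact_force: [-2.3, -0.3, 3.9]
gripper_width: 57.6
```

Seated; release, rise, turn back.

Emit:
{"fn": "servo_tool", "kwargs": {
  "rows": [
    [0.9,0,0,0,0,0,0],
    [0.9,0,0,0,0,0,0],
    [0.9,0,0,0,0,0,0],
    [0.9,0,0,-2,0,0,0],
    [0.9,0,0,-4,0,0,0],
    [0.9,0,0,-4,0,0,0],
    [1,0,0,-2,0,0,8.4],
    [1,0,0,0,0,0,8.4],
    [1,0,0,0,0,0,8.4],
    [1,0,0,0,0,0,8.4],
    [1,0,0,0,0,0,8.4],
    [1,0,0,0,0,0,8.4]
  ]
}}

```text
clock: 42.0
position: [490.0, 357.8, 163.0]
ee_rot: [0.908, -0.419, -0.0, 0.0]
contact_force: [0.2, -0.3, 0.7]
gripper_width: 85.5
```

Emit:
{"fn": "servo_tool", "kwargs": {
  "rows": [
    [1,0,0,0,0,0,8.4],
    [1,0,0,0,0,0,8.4],
    [1,0,0,0,0,0,8.4],
    [1,0,0,0,0,0,8.4],
    [1,0,0,0,0,0,3.9],
    [1,0,0,0,0,0,0]
  ]
}}

```text
clock: 42.6
position: [490.0, 357.8, 163.0]
ee_rot: [0.727, -0.687, -0.0, 0.0]
contact_force: [0.3, -0.8, 1.0]
gripper_width: 85.7
```

Run:
```python
from h import *
t=get_image("top")
for c in blobs(t,(0,0,0),(179,255,45),150,(110,150,420,290)):
    (u,v),q=cv2.minEnclosingCircle(c);print(int(u),int(v),rect(t,c,65))
to(427.7,-93.1,130,-86.7)
```

```text
321 255 (array([427.7, -93.1], dtype=float32), [50.0, 52.7], 1.1)
368 231 (array([ 491.9, -211.4], dtype=float32), [51.5, 55.9], 136.1)
132 224 (array([488.5, 388.4], dtype=float32), [130.0, 216.6], 175.2)
t 42.65 tcp [490.  357.8 163. ] yawx -86.6 tilt [-0.02 -0.01] F [-0.02 -0.11 -0.17] w 85.2 j6 -0.84
turn z 0.06 shift cm [44.66  8.82  3.32]
```

Emit:
{"fn": "servo_tool", "kwargs": {
  "rows": [
    [1,4.1,0.8,0,0,0,0],
    [1,4.1,0.8,0,0,0,0],
    [1,4.1,0.8,0,0,0,0],
    [1,4.1,0.8,0,0,0,0],
    [1,4.1,0.8,0,0,0,0],
    [1,4.1,0.8,0,0,0,0],
    [1,4.1,0.8,0,0,0,0],
    [1,4.1,0.8,0,0,0,0],
    [1,4.1,0.8,0.5,0,0,0],
    [1,4.1,0.8,1,0,0,0],
    [1,3.6,0.8,1.8,0,0,0],
    [1,0,0,0,0,0,0]
  ]
}}

```text
clock: 43.85
position: [424.8, -95.5, 128.3]
ee_rot: [0.725, -0.688, -0.002, 0.002]
contact_force: [-0.7, 0.2, -0.1]
gripper_width: 85.5
```

Run:
```python
from h import *
get_image("wrist");d=get_image("wrist");p=lid(d);to(p[0],p[1],36,-86.7)
```

```text
lid 313 263 56 [429.9 -96.5  65. ]
t 43.95 tcp [427.5 -93.2 130.1] yawx -86.8 tilt [-0.03 -0.01] F [-0.07  1.06  0.55] w 85.7 j6 -0.1
turn z -0.08 shift cm [ 0.35 -0.22  9.41]
```

Emit:
{"fn": "servo_tool", "kwargs": {
  "rows": [
    [1,0.25,-0.2,3,0,0,0],
    [1,0,0,3,0,0,0],
    [1,0,0,2,0,0,0],
    [1,0,0,1.3,0,0,0],
    [1,0,0,0,0,0,0],
    [0,0,0,0,0,0,0],
    [0,0,0,0,0,0,0],
    [0,0,0,0,0,0,0],
    [0,0,0,0,0,0,0],
    [0,0,0,0,0,0,0],
    [0,0,0,0,0,0,0]
  ]
}}

```text
clock: 45.05
position: [430.9, -94.3, 39.0]
ee_rot: [0.727, -0.686, 0.001, -0.001]
contact_force: [-2.4, 1.7, 6.0]
gripper_width: 57.8
```

Emit:
{"fn": "servo_tool", "kwargs": {
  "rows": [
    [0,0,0,-2,0,0,0],
    [0,0,0,-3,0,0,0],
    [0,0,0,-3,0,0,0],
    [0,0,0,-3,0,0,0],
    [0,0,0,-1,0,0,0],
    [0,0,0,0,0,0,0],
    [0,0,0,0,0,0,0],
    [0,0,0,0,0,0,0]
  ]
}}

```text
clock: 45.85
position: [428.6, -94.8, 155.7]
ee_rot: [0.727, -0.687, -0.001, 0.001]
contact_force: [-0.2, 0.6, -2.0]
gripper_width: 57.8
```

Run:
```python
from h import *
weigh(8);to(625,-5,160,-86.7)
```

```text
Fz mean -2.91 sd 0.44
t 46.25 tcp [429.8 -94.8 157. ] yawx -86.7 tilt [-0.04 -0.01] F [-0.55  0.04 -2.12] w 58.0 j6 -0.1
turn z -0.03 shift cm [ -7.84 -20.01  -0.31]
```

Emit:
{"fn": "servo_tool", "kwargs": {
  "rows": [
    [0,-1.2,-3.3,0,0,0,0],
    [0,-1.2,-3.3,0,0,0,0],
    [0,-1.2,-3.3,0,0,0,0],
    [0,-1.2,-3.4,0,0,0,0],
    [0,-1.2,-3.4,0,0,0,0],
    [0,-1.2,-3.4,0,0,0,0],
    [0,0,0,2,0,0,0],
    [0,0,0,2,0,0,0],
    [0,0,0,2,0,0,0],
    [0,0,0,1,0,0,0],
    [0,0,0,0,0,0,0],
    [0,0,0,0,0,0,0]
  ]
}}

```text
clock: 47.45
position: [627.0, -11.5, 87.9]
ee_rot: [0.727, -0.686, 0.0, -0.0]
contact_force: [-0.1, -0.2, -3.2]
gripper_width: 58.0
```

Run:
```python
from h import *
to(626,-11.5,74.5,-86.7)
```

```text
t 47.45 tcp [627.  -11.5  87.9] yawx -86.7 tilt [ 0.06 -0.01] F [-0.11 -0.21 -3.21] w 58.0 j6 -0.18
turn z -0.01 shift cm [-0.    0.11  1.34]
```

Emit:
{"fn": "servo_tool", "kwargs": {
  "rows": [
    [0,0,0,0.6,0,0,0],
    [0,0,0,0.4,0,0,0],
    [0,0,0,0,0,0,0],
    [0,0,0,0,0,0,0],
    [0,0,0,0,0,0,0]
  ]
}}

```text
clock: 47.95
position: [626.6, -11.4, 77.6]
ee_rot: [0.727, -0.687, 0.0, -0.0]
contact_force: [-0.2, 0.7, -3.5]
gripper_width: 57.8
```

Emit:
{"fn": "servo_tool", "kwargs": {
  "rows": [
    [0,0,0,0.2,0,0,0],
    [0,0,0,0,0,0,0],
    [0,0,0,0,0,0,0]
  ]
}}

```text
clock: 48.25
position: [626.4, -11.4, 75.3]
ee_rot: [0.727, -0.687, -0.0, 0.0]
contact_force: [0.0, 0.3, -2.3]
gripper_width: 58.1
```

Emit:
{"fn": "servo_tool", "kwargs": {
  "rows": [
    [0,0,0,0.15,0,0,0],
    [0,0,0,0,0,0,0],
    [0,0,0,0,0,0,0]
  ]
}}

```text
clock: 48.55
position: [626.7, -11.4, 74.2]
ee_rot: [0.727, -0.687, 0.0, -0.0]
contact_force: [-0.6, -0.4, -0.4]
gripper_width: 57.8
```

Touching down (weight taken off). Release, rise, and go to the knocked jar.

Emit:
{"fn": "servo_tool", "kwargs": {
  "rows": [
    [0,0,0,0.03,0,0,0],
    [0.9,0,0,0,0,0,0],
    [0.9,0,0,0,0,0,0],
    [0.9,0,0,0,0,0,0],
    [0.9,0,0,-2,0,0,0],
    [0.9,0,0,-4,0,0,0],
    [1,0,0,-3,0,0,0],
    [1,0,0,0,0,0,0],
    [1,0,0,0,0,0,0]
  ]
}}

```text
clock: 49.45
position: [626.6, -11.3, 164.4]
ee_rot: [0.727, -0.687, 0.0, -0.001]
contact_force: [0.2, 0.9, -0.4]
gripper_width: 85.6
```

Run:
```python
from h import *
t=get_image("top")
for c in blobs(t,(0,0,0),(179,255,45),150,(110,150,420,290)):
    (u,v),q=cv2.minEnclosingCircle(c);print(int(u),int(v),rect(t,c,65))
to(492,-211,130,-86.7)
```

```text
368 231 (array([ 491.9, -211.4], dtype=float32), [51.5, 55.9], 135.9)
145 229 (array([485.6, 356.4], dtype=float32), [73.1, 214.6], 177.4)
266 170 (array([632.4,  43.3], dtype=float32), [127.7, 230.2], 91.3)
t 49.5 tcp [626.  -11.4 163.1] yawx -86.7 tilt [-0.04  0.02] F [-0.31  0.23 -1.38] w 85.1 j6 -0.18
turn z -0.05 shift cm [19.16 14.52  3.31]
```

Emit:
{"fn": "servo_tool", "kwargs": {
  "rows": [
    [1,2.7,2.1,0,0,0,0],
    [1,2.7,2.1,0,0,0,0],
    [1,2.7,2.1,0,0,0,0],
    [1,2.7,2.1,0,0,0,0],
    [1,2.7,2.1,0.5,0,0,0],
    [1,2.7,2.1,1,0,0,0],
    [1,2.9,1.9,1.8,0,0,0],
    [1,0,0,0,0,0,0],
    [1,0,0,0,0,0,0]
  ]
}}

```text
clock: 50.4
position: [491.5, -211.0, 129.2]
ee_rot: [0.726, -0.687, -0.001, 0.001]
contact_force: [0.5, 0.6, 0.2]
gripper_width: 85.4
```

Run:
```python
from h import *
get_image("wrist");d=get_image("wrist");p=lid(d);to(p[0],p[1],36,-86.7)
```

```text
lid 318 258 56 [ 493.9 -215.3   65. ]
t 50.5 tcp [ 493.1 -210.1  130.3] yawx -86.7 tilt [-0.01 -0.01] F [0.14 0.08 1.13] w 85.5 j6 0.16
turn z 0.01 shift cm [ 0.52 -0.06  9.43]
```

Emit:
{"fn": "servo_tool", "kwargs": {
  "rows": [
    [1,0.4,-0.05,3,0,0,0],
    [1,0,0,3,0,0,0],
    [1,0,0,2,0,0,0],
    [1,0,0,1.3,0,0,0],
    [1,0,0,0,0,0,0],
    [0,0,0,0,0,0,0],
    [0,0,0,0,0,0,0],
    [0,0,0,0,0,0,0],
    [0,0,0,0,0,0,0],
    [0,0,0,0,0,0,0],
    [0,0,0,0,0,0,0]
  ]
}}

```text
clock: 51.6
position: [494.5, -214.3, 39.3]
ee_rot: [0.727, -0.686, 0.001, -0.001]
contact_force: [-0.4, 1.2, 5.8]
gripper_width: 57.5
```

Emit:
{"fn": "servo_tool", "kwargs": {
  "rows": [
    [0,0,0,-2,0,0,0],
    [0,0,0,-3,0,0,0],
    [0,0,0,-3,0,0,0],
    [0,0,0,-3,0,0,0],
    [0,0,0,-1,0,0,0],
    [0,0,0,0,0,0,0],
    [0,0,0,0,0,0,0],
    [0,0,0,0,0,0,0]
  ]
}}

```text
clock: 52.4
position: [492.0, -214.1, 155.5]
ee_rot: [0.727, -0.687, -0.002, 0.001]
contact_force: [-0.2, -0.3, -3.0]
gripper_width: 57.4
```

Run:
```python
from h import *
weigh(8);to(621,78,160,-86.7)
```

```text
Fz mean -2.46 sd 0.39
t 52.8 tcp [ 493.3 -214.4  157.2] yawx -86.7 tilt [-0.03  0.01] F [-0.31  0.25 -1.77] w 57.8 j6 0.17
turn z -0.03 shift cm [-28.45 -14.44  -0.28]
```

Emit:
{"fn": "servo_tool", "kwargs": {
  "rows": [
    [0,-2.4,-1.2,-1,0,0,0],
    [0,-2.4,-1.2,-1,0,0,0],
    [0,-2.4,-1.2,-1,0,0,0],
    [0,-2.4,-1.2,0,0,0,0],
    [0,-2.4,-1.2,0,0,0,0],
    [0,-2.4,-1.2,0,0,0,0],
    [0,-2.4,-1.2,0,0,0,0],
    [0,-2.4,-1.2,0,0,0,0],
    [0,-2.4,-1.2,0,0,0,0],
    [0,-2.4,-1.2,0,0,0,0],
    [0,-2.4,-1.2,0,0,0,0],
    [0,-2.1,-1.2,0,0,0,0]
  ]
}}

```text
clock: 54.0
position: [621.1, 79.7, 187.3]
ee_rot: [0.727, -0.686, -0.0, 0.0]
contact_force: [-0.5, -0.1, -2.3]
gripper_width: 57.4
```

Emit:
{"fn": "servo_tool", "kwargs": {
  "rows": [
    [0,0,0,2,0,0,0],
    [0,0,0,3,0,0,0],
    [0,0,0,3,0,0,0],
    [0,0,0,1.8,0,0,0],
    [0,0,0,0,0,0,0],
    [0,0,0,0,0,0,0]
  ]
}}

```text
clock: 54.6
position: [621.3, 78.4, 89.9]
ee_rot: [0.727, -0.686, 0.0, -0.0]
contact_force: [0.6, 0.4, -2.4]
gripper_width: 57.7
```

Run:
```python
from h import *
to(621,78,74.5,-86.7)
```

```text
t 54.6 tcp [621.3  78.4  89.9] yawx -86.7 tilt [ 0.03 -0.02] F [ 0.61  0.44 -2.41] w 57.7 j6 -0.33
turn z 0.0 shift cm [0.04 0.03 1.54]
```

Emit:
{"fn": "servo_tool", "kwargs": {
  "rows": [
    [0,0,0,0.8,0,0,0],
    [0,0,0,0.4,0,0,0],
    [0,0,0,0,0,0,0],
    [0,0,0,0,0,0,0],
    [0,0,0,0,0,0,0]
  ]
}}

```text
clock: 55.1
position: [621.0, 78.4, 77.9]
ee_rot: [0.727, -0.687, 0.0, -0.0]
contact_force: [0.0, -0.3, -1.6]
gripper_width: 57.8
```

Emit:
{"fn": "servo_tool", "kwargs": {
  "rows": [
    [0,0,0,0.2,0,0,0],
    [0,0,0,0,0,0,0],
    [0,0,0,0,0,0,0]
  ]
}}

```text
clock: 55.4
position: [620.7, 78.4, 75.5]
ee_rot: [0.727, -0.687, -0.0, 0.0]
contact_force: [0.7, 0.9, -1.9]
gripper_width: 57.6
```

Emit:
{"fn": "servo_tool", "kwargs": {
  "rows": [
    [0,0,0,0.1,0,0,0],
    [0,0,0,0,0,0,0],
    [0,0,0,0,0,0,0]
  ]
}}

```text
clock: 55.7
position: [620.8, 78.4, 74.5]
ee_rot: [0.727, -0.687, -0.0, 0.0]
contact_force: [-0.6, -0.6, -3.8]
gripper_width: 57.3
```

Emit:
{"fn": "servo_tool", "kwargs": {
  "rows": [
    [0,0,0,0.05,0,0,0],
    [0,0,0,0.05,0,0,0],
    [0,0,0,0,0,0,0],
    [0,0,0,0,0,0,0]
  ]
}}

```text
clock: 56.1
position: [620.8, 78.4, 74.3]
ee_rot: [0.727, -0.687, 0.0, -0.0]
contact_force: [-3.9, 1.5, 5.2]
gripper_width: 57.8
```

Emit:
{"fn": "servo_tool", "kwargs": {
  "rows": [
    [0.9,0,0,0,0,0,0],
    [0.9,0,0,0,0,0,0],
    [0.9,0,0,0,0,0,0],
    [0.9,0,0,-2,0,0,0],
    [0.9,0,0,-4,0,0,0],
    [1,0,0,-4,0,0,0],
    [1,2,4,-4,0,0,0],
    [1,2,4,0,0,0,0],
    [1,2,4,0,0,0,0],
    [1,2,4,0,0,0,0],
    [1,2,4,0,0,0,0],
    [1,0,0,0,0,0,0]
  ]
}}

```text
clock: 57.3
position: [428.3, -31.2, 206.6]
ee_rot: [0.726, -0.687, -0.001, 0.001]
contact_force: [0.4, 0.1, 0.6]
gripper_width: 85.5
```

Run:
```python
from h import *
st();t=get_image("top");s=get_image("side")
a=t["image"][140:300,110:480];b=s["image"][150:390,230:530]
a=cv2.resize(a,(800,346));b=cv2.resize(b,(320,254))
c=np.zeros((600,800,3),np.uint8);c[:346]=a;c[346:600,:320]=b
cc=s["image"][160:290,250:430];c[346:600,330:682]=cv2.resize(cc,(352,254))
cv2.imwrite("pics/end.png",c[:,:,::-1])
```

```text
t 57.3 tcp [428.3 -31.2 206.6] yawx -86.9 tilt [-0.14  0.03] F [0.44 0.14 0.65] w 85.5 j6 -0.25
```

View pics/end.png

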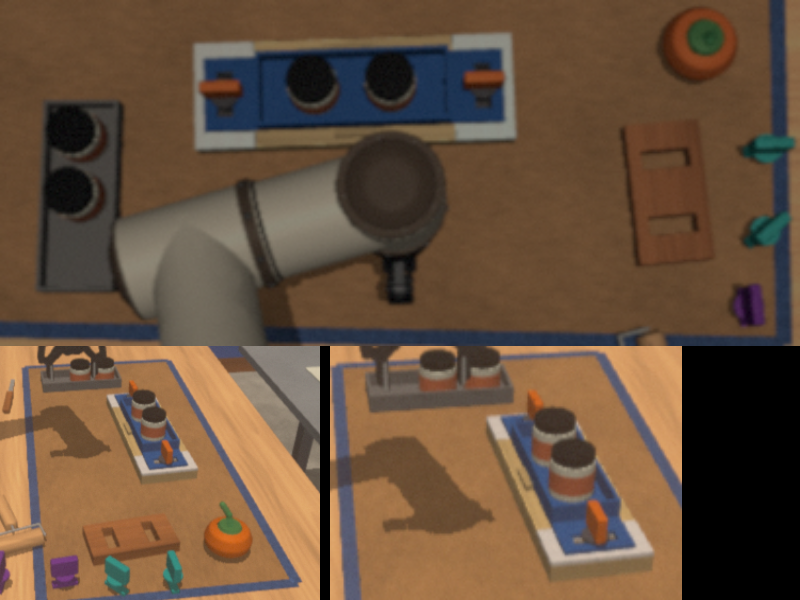

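```bash
python3 -c "
from bench import *
print(job_done())"
```

```text
the job is handed in; nothing more can be done
None
```

The job is finished and handed in at about 57 s on the robot's clock, well inside the 208 s limit.

- **Anchors:** Each orange anchor went through one lug slot until its collar met the lug, at about 5 N of contact. I then turned each 90°. The pictures show both grip bars lying along the tray and crossways to the slots. The foot under each slot is hidden and was not seen; its lock is inferred from the bar, which is parallel to it.
- **Jars:** There were four. Lifting gave these mean readings, noise about 0.4 N per reading:

| Jar (start x, y in mm) | Force when lifted | Judged | Now in |
|---|---|---|---|
| (422, 109) | 0.34 N (about 0.5 N after the empty-gripper offset) | empty | grey tray |
| (450, -5) | 0.8 N | empty | grey tray |
| (428, -93) | 2.9 N | full | blue tray |
| (447, -215), later found at (492, -211) | 2.5 N | full | blue tray |

- **The shifted jar:** The fourth jar was knocked about 45 mm aside during the run, while the arm was away from it. I found it again in the images and carried on from there.
- **Last checks:** The final top and side pictures show two jars upright in each tray and both anchors crossways. The pumpkin and the look-alikes are where they were. The roller is only partly in the frame and looked unmoved; the clay knife lies mostly outside the final crops. I never went near either, but did not check them closely at the end.
- **Disagreements:** The top and wrist cameras differed by 1–4 mm on the jar positions. The two empty jars read 0.1–0.2 N off the stated weight range, within the noise. No check failed.

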